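# Balance a tilting sweets tin in its carrying frame and park it upright in the packing dock

### The arm

A 6-joint arm with a two-finger parallel gripper is mounted at the origin on the work surface. World frame = base frame: x ahead of the robot, y to its left, z up, the work surface at z = 0. Lengths are in mm, angles in rad, forces in N, time in s.
With the tool pointing down it reaches from about 350 to 875 mm from the base axis. Payload 4.2 kg.
Tool frame: the origin (TCP) lies midway between the tips of the shut fingers; the grasp point (between the pads) lies 19 mm behind it (arm.tcp_to_grasp is the distance from the TCP to the grasp point, in mm); z points along the fingers, y is the line along which they close (so a half turn about z gives the same grasp; the last joint's range is limited). The gripper opens to 85 mm and grips with 20 to 120 N. Pads are 22 mm wide; open, the fingers measure 114 mm over their backs; the gripper's body (76 mm by 85 mm) begins 54 mm behind the grasp point. The pads swing forward as they close: fully open they stand 13 mm farther back than shut.
Start: joints at [-0.985, 0.385, 0.008, 0, -1.194, -0.259], TCP at [200.649, -591.895, 231.312] pointing down, gripper open.
Joint ranges: [-3.14, 3.14], [-1.21, 2.06], [-1.07, 1.41], [-3.16, 2.05], [-2.99, -0.16], [-3.1, 3.1]. Speed limits (rad/s): [2.79, 2.79, 3.14, 3.14, 3.14, 3.14].

### API

Orientations are given as a unit quaternion [x, y, z, w].
In Python, from bench import arm, get_image gives the robot as it stands.
- The arm moves only by the tool drive_tool, never from a script. Its argument "deltas" is a list of rows, each a list of 2 entries, a list of its own where there are three numbers: the shift along the tool's x, y, z in cm, then the turn, a rotation vector about the tool's x, y, z in degrees. In form: [[[x, y, z], [ax, ay, az]], ...]. A call has 1 to 12 rows; each row shifts and turns the commanded pose from where the row before left it, along the tool's axes as they then stand; what a row does not reach is not made up. A row lasts 1/10 s, in which the tool goes at most 50 mm and 8.59 degrees, less where a joint would pass 70% of its speed; a pose out of reach is approached as far as the arm can. A call with a gripper value outside its range is refused whole. "claw" is the finger opening in cm, from 0 to 8.54, set as the call begins (left out, the last holds). The fingers move at their own pace and stop on an object; the grip force is fixed at half the most. Time passes only in rows, so rows that do not move let the fingers close. It gives the time, the measured TCP pose, the force, the opening and the grip force at its end, in the units of the state.
- arm.read_state(): the state, without advancing time (a new reading comes with each control period).
- get_image(name): name is "scene" or "top" or "wrist"; returns a dict with "img" (384x512x3 uint8, red, green, blue), "fx", "fy", "cx", "cy" (pixels), "eye" and "orientation" of the camera in the world; the wrist camera has in their place "mount" (4x4, takes a point from camera to tool coordinates, whose origin is the TCP and whose axes are the flange's). Camera axes: x right, y down, z forward; pixel columns grow to the right and rows downward; lengths in mm; the calibration is good to about 2 mm. A picture is of the moment at which its call begins: read the wrist's pose just before it. There is no depth.
- arm.job_done(): hands the job in; it is judged then, once.
The state is a dict: "clock": time; "joints": joint angles; "joint_vel": joint speeds; "joint_efforts": joint torques, N m; "position": TCP position; "ee_rot": TCP orientation; "contact_force": force on the tool from outside, world axes, zero at the start; "wrist_torque": the same for the moment, N m; "gripper_width": finger opening in mm; "grasp_force": force on a finger pad.
Only numpy, scipy, OpenCV 4.12 (cv2) and the standard library are available. Lean on these libraries where they do the work, as an engineer would, in place of code of your own. Each camera call takes 0.05 s, during which the arm holds its last target. There are 200 camera calls.

### The job

Pick up the wooden carrying frame by its top bar; the sweets tin hung in it is top-heavy and has flopped over on its bumper. Keeping the frame well clear of the bench near where it stood, bring the tin upright between its bumpers by tipping the frame and keep it upright for four seconds, carry it without letting it flop back to above the green dock, keep it upright there for two more seconds, then lower the frame gently and squarely over the dock so that the keel under the tin goes down between the yellow guides, and let go with the tin standing upright. Touch only the frame, not the tin, and leave the carton, jar and mug alone.

Things in the scene. Friction and masses are not known exactly. Their poses are not given: they have to be found in the camera images.
- frame: Loose wooden carrying frame, 0.42 kg, 200 (its x) x 250 (y) x 278 mm high. Two skids along x (20 x 20 mm) at y = -115 and +115 mm, a post (30 x 20 mm) in the middle of each, joined by the top bar and by thin low laths at x = -94 and +94 mm (underside 8 mm up). Open below in the middle. Origin: centre of the footprint at the skids' underside, z up. Weight with tin is carried centrally.
- handle (a point): Centre of the frame's top bar, 262 mm above the frame's origin, axes as the frame. The bar is 32 mm square and runs 250 mm along the frame's y; grip it at mid-length from above, closing along the frame's x, with about 100 N. The leaning tin's lid stays 30 mm or more below the bar's underside.
- axle (a point): Middle of the tin's axle, fixed in the frame 120 mm above its origin, along the frame's y. With the frame level the upright tin is unstable (time constant about 0.7 s). Tipping the frame twists the spring, pulling the tin the way the frame tips: top to -x by 0.12 rad frees it from the +x bumper. Tip about this axle: moving the axle along x at 1 m/s2 also leans the tin the other way (0.0027 N m).
- tin (a joint): Lean of the red tin in the frame, rad: 0 = square to it, + = top to frame +x; rubber bumpers stop it at -0.25 and +0.25; starts lying at +0.25. About 0.5 kg (12 % more or less), inertia about the axle 0.0031 kg m2, centre of mass 5.5 mm ABOVE the axle (gravity 0.027 N m per rad from vertical); torsion spring to the frame 0.017 N m/rad, zero at 0; damping 0.003 N m s/rad.
- tin_lid (a point): Centre of the top of the tin's white lid, 75 mm above the axle when upright; axes are the tin's own, z its upright axis. The tin is 164 mm along x, 154 mm along y.
- keel_tip (a point): Centre of the underside of the steel keel below the tin, 98 mm under the axle, axes of the tin. Keel 24 mm thick (x), 50 mm wide (y), reaching 43 mm below the tin's flat bottom. With the frame on the bench and the tin upright its tip is 22 mm above the bench.
- dock: Fixed green dock on the bench, 110 (x) x 100 (y) x 56 mm high, origin at the centre of its underside. Two cheeks along its y leave a slot 36 mm wide in x over a 6 mm floor plate; yellow guides flare the mouth to about 62 mm. The frame goes over it, origin over origin, x axes in line, skids on the bench on either side (y). The skids must be lifted clear of it on the way in. Position and yaw vary.
- carton: Red and white carton, 100 x 120 x 70 mm, origin under its centre. Leave it alone.
- jar: Amber jar, 76 mm across, 110 mm high, origin under its centre. Leave it alone.
- mug: White cup, 76 mm across, 85 mm high, origin under its centre. Leave it alone.
Not all that is in view belongs to the job. What is shaped like the dock but black or pink is not meant.

How it is judged (in metres and radians):
On the way, in this order (a step that is already met when the one before it is completed fails the run):
1. frame held clear of the bench near its starting place, tin balanced upright for 4 s, off its bumpers and touched by nothing (value of joint tin between -0.12 and 0.12 rad and angle between tin_lid's own z axis and vertical below 0.12 rad and height (world z) of frame above 0.035 m and contact force between tin and anything else below 0.01 N and horizontal distance between frame and dock above 0.12 m), for 4 s.
2. frame held above the dock, keel still out of the guides, tin balanced upright for 2 s (value of joint tin between -0.12 and 0.12 rad and angle between tin_lid's own z axis and vertical below 0.12 rad and height (world z) of frame above 0.035 m and contact force between tin and anything else below 0.01 N and horizontal distance between frame and dock below 0.04 m), for 2 s.
3. frame down over the dock (value of joint tin between -0.12 and 0.12 rad and angle between tin_lid's own z axis and vertical below 0.12 rad and height (world z) of frame below 0.008 m and horizontal distance between frame and dock below 0.025 m), for 0.2 s.
At the end, for the whole second after the job is handed in: The frame stands flat on the bench over the dock (origins within 25 mm, x axes within 0.15 rad), the keel is down in the slot, the tin is within 0.12 rad of upright, and all is released and at rest (all of step 3 and angle between frame's own z axis and vertical below 0.05 rad and angle between the x axis of frame and the x axis of dock, either way round below 0.15 rad and x of keel_tip in the frame of dock between -0.018 and 0.018 m and linear speed of frame below 0.03 m/s and velocity of joint tin between -0.1 and 0.1 rad/s); the robot touches nothing.
It fails at once if the tin lies on a bumper while the frame is carried from its place to the dock (distance of frame from where it was at the start of the episode above 0.16 m and horizontal distance between frame and dock above 0.05 m and (value of joint tin above 0.235 rad or value of joint tin below -0.235 rad)).
It fails at once if the gripper or arm pushes the tin (contact force between any of the fingers, the arm and tin above 2 N).
It fails at once if the frame is tipped over (angle between frame's own z axis and vertical above 0.6 rad).
It fails at once if the frame is dropped or slammed down (height (world z) of frame below 0.015 m and linear speed of frame above 0.35 m/s).
It fails at once if carton, jar or mug disturbed (distance of any of carton, jar, mug from where it was at the start of the episode above 0.03 m).
It also fails if it takes over 64 s, if anything falls off the work surface, if the arm or the gripper's body presses on something with over 40 N, if the wrist force passes 120 N, or if a joint passes its speed limit or range.

## Working session

There is one attempt and no reset: what is moved stays moved. The work goes in short steps, Python scripts to look and compute and a tool call to move; the robot and the scene stay as the last step left them, time stands still between calls to the robot, and variables do not carry over. Pictures are saved under pics/ and viewed, at most 10 in all, crops included, and the job is handed in when it is done.

Besides the shell and the picture viewer there is one more tool, called by a JSON object that holds its "api" and its "payload". drive_tool: Moves the arm, as the interface text tells. Its arguments: {"type":"object","properties":{"deltas":{"type":"array"},"claw":{"type":"number"}},"required":["deltas"]}

```bash
mkdir -p pics; ls
python3 - <<'E'
from bench import arm,get_image
import cv2,numpy as np
s=arm.read_state();print(s)
ims=[]
for n in("scene","top"):
    d=get_image(n);cv2.imwrite(f"pics/{n}0.png",d["img"][:,:,::-1]);print(n,{k:v for k,v in d.items() if k!="img"})
E
```

```text
pics
{'clock': 0.0, 'joints': array([-9.85427639e-01,  3.85579438e-01,  6.60579050e-03, -5.11946293e-04,
       -1.19398627e+00, -2.58592867e-01]), 'joint_vel': array([ 0.00025185, -0.00070373, -0.00041577, -0.00018231, -0.00011254,
       -0.00043092]), 'joint_efforts': array([ 7.88467187e-04, -3.92291272e+01,  1.88403833e+01,  4.18619514e+00,
       -4.64726720e-03, -2.05730925e-05]), 'position': array([ 200.44607591, -591.36250645,  230.1980047 ]), 'ee_rot': array([-1.62568636e-01,  9.86696616e-01,  1.08434111e-03, -2.26026007e-04]), 'contact_force': array([ 0.62799446,  0.47116731, -0.14148137]), 'wrist_torque': array([-0.00435066, -0.01659779, -0.00561054]), 'grasp_force': 0.0, 'gripper_width': 85.46151671482268}
scene {'fx': 363.8739745546616, 'fy': 363.8739745546616, 'cx': 256.7682268069572, 'cy': 194.1158133803776, 'eye': array([1231.30223818,  -78.07595545,  953.15584243]), 'orientation': array([ 0.7326234 ,  0.57747204, -0.22269423, -0.28318946])}
top {'fx': 396.527073852746, 'fy': 396.527073852746, 'cx': 250.68862127622447, 'cy': 179.47402243996734, 'eye': array([ 351.25182691,   92.85891873, 1209.87345222]), 'orientation': array([-0.70077265,  0.70647169, -0.06280338,  0.07662365])}
```

View pics/scene0.png

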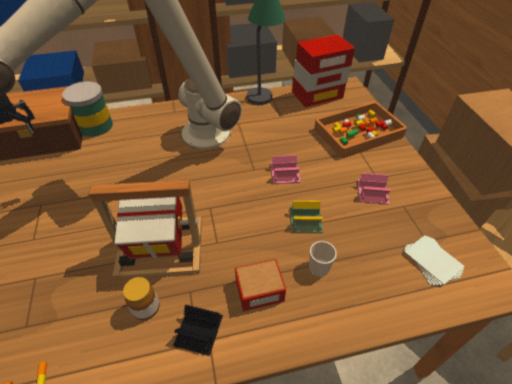

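View pics/top0.png

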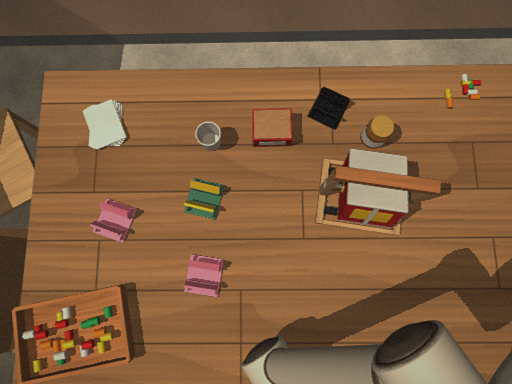

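Top view: frame at about (365,190) with its bar from (337,173) to (440,186). The green/yellow dock is at (205,199) in top and (306,216) in scene. Lookalikes are pink at top (115,220) and (204,275), and black at (329,108). The carton is at (272,127), the jar at (380,130) and the mug at (208,136). I choose the green dock, and will check it and the frame in one close crop.

Run:
```python
import cv2,numpy as np
t=cv2.imread("pics/top0.png");s=cv2.imread("pics/scene0.png")
a=cv2.resize(t[140:250,305:455],None,fx=4,fy=4,interpolation=cv2.INTER_CUBIC)[:, :600]
b=cv2.resize(t[170:230,175:235],(200,200),interpolation=cv2.INTER_CUBIC)
c=cv2.resize(s[190:240,280:330],(200,200),interpolation=cv2.INTER_CUBIC)
o=np.zeros((440,800,3),np.uint8);o[:,:600]=a;o[:200,600:]=b;o[220:420,600:]=c
cv2.imwrite("pics/crop1.png",o)
cv2.imwrite("pics/crop2.png",cv2.resize(s[175:280,80:215],None,fx=5,fy=5,interpolation=cv2.INTER_CUBIC))
```

```text
(no output)
```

View pics/crop1.png

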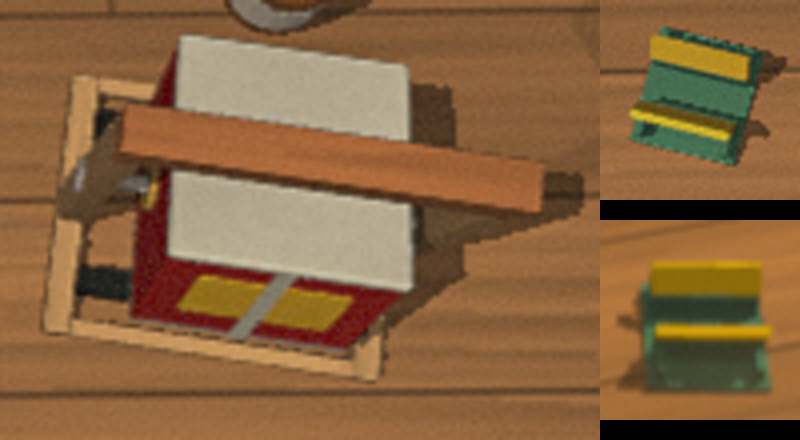

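View pics/crop2.png

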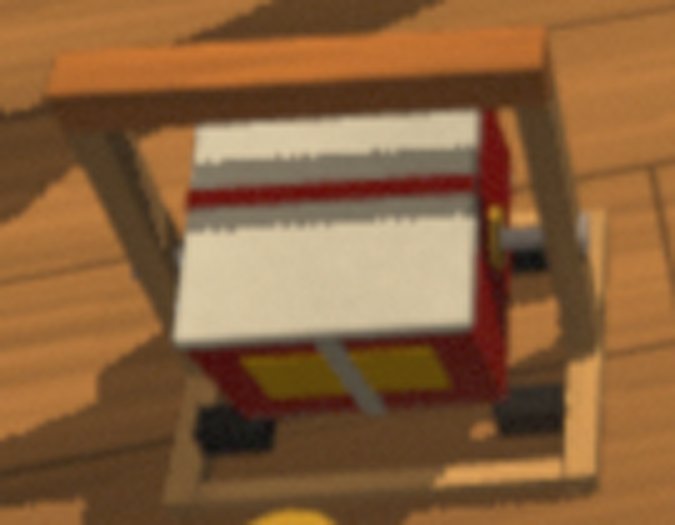

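Crop 1 confirms the green dock with its two yellow guides; the guides run roughly along image x, so world y. The tin leans to world +x: the robot-facing side is visible from above, and the front face is foreshortened in the scene view. Bar corners are readable in both views, so next I triangulate.

```bash
cat > h.py <<'E'
import numpy as np,cv2
from scipy.spatial.transform import Rotation as R
def ray(d,uv,pose=None):
    v=np.array([(uv[0]-d["cx"])/d["fx"],(uv[1]-d["cy"])/d["fy"],1.])
    if "eye" in d: e,M=np.array(d["eye"]),R.from_quat(d["orientation"]).as_matrix()
    else:
        T=np.array(d["mount"]);p,q=pose;W=R.from_quat(q).as_matrix();e=p+W@T[:3,3];M=W@T[:3,:3]
    v=M@v;return e,v/np.linalg.norm(v)
def tri(rs):
    A=0;b=0
    for e,v in rs:
        P=np.eye(3)-np.outer(v,v);A=A+P;b=b+P@e
    x=np.linalg.solve(A,b);return x,max(np.linalg.norm((np.eye(3)-np.outer(v,v))@(x-e)) for e,v in rs)
def plane(r,z): e,v=r;return e+v*(z-e[2])/v[2]
E
python3 - <<'E'
from h import *
from bench import get_image
t=get_image("top");s=get_image("scene")
tc=[(124,104),(545,162),(541,213),(118,152)];sc=[(543,67),(48,95),(58,57),(543,30)]
P=[]
for a,b in zip(tc,sc):
    x,e=tri([ray(t,(305+a[0]/4,140+a[1]/4)),ray(s,(80+b[0]/5,175+b[1]/5))]);P.append(x);print(x.round(1),round(e,1))
P=np.array(P);print("bar",P.mean(0).round(1),"yaw from +y",np.degrees(np.arctan2(*( -((P[0]+P[3]-P[1]-P[2])[[0]]),(P[0]+P[3]-P[1]-P[2])[[1]]))))
# dock: yellow/green masks
import cv2
for n,d,(x0,x1,y0,y1) in(("top",t,(175,235,170,230)),("scene",s,(280,330,190,240))):
    h=cv2.cvtColor(d["img"],cv2.COLOR_RGB2HSV)[y0:y1,x0:x1]
    m=cv2.inRange(h,(22,120,60),(32,255,255))
    n_,l,st,c=cv2.connectedComponentsWithStats(m)
    for i in range(1,n_):
        if st[i,4]>30:
            bx=cv2.boxPoints(cv2.minAreaRect(np.argwhere(l==i)[:,::-1].astype(np.float32)))+[x0,y0]
            print(n,st[i,4],c[i]+[x0,y0],bx.round(1).tolist())
    g=cv2.inRange(h,(50,50,20),(95,255,255))
    q=np.argwhere(g)[:,::-1];print("green",q.mean(0)+[x0,y0],(cv2.boxPoints(cv2.minAreaRect(q.astype(np.float32)))+[x0,y0]).round(1).tolist())
    if n=="top":print("dock approx",plane(ray(d,(204.5,199)),40))
# z-plane of other things
for k,uv,z in(("carton",(272,127),70),("jar",(382,127),110),("mug",(209,133),85)):print(k,plane(ray(t,uv),z).round())
E
```

```text
[570.1 -97.1 271.6] 1.2
[ 531.8 -343.8  272.6] 0.2
[ 501.7 -341.1  268.7] 0.6
[541.  -93.5 268.8] 2.0
bar [ 536.2 -218.9  270.4] yaw from +y [-8.93567762]
top 120 [207.9        187.08333333] [[196.1, 188.8], [197.9, 181.3], [219.6, 186.4], [217.8, 193.9]]
top 137 [198.51824818 206.05839416] [[183.5, 205.0], [184.9, 199.3], [214.9, 206.3], [213.5, 212.1]]
green [204.01969697 200.23484848] [[183.9, 211.2], [192.4, 177.4], [223.5, 185.1], [215.0, 219.0]]
dock approx [527.39903351 253.47498254  40.        ]
scene 217 [306.05529954 204.53917051] [[292.0, 201.0], [319.0, 201.0], [319.0, 209.0], [292.0, 209.0]]
scene 145 [306.97931034 217.88965517] [[293.0, 220.0], [293.0, 215.0], [322.0, 215.0], [322.0, 220.0]]
green [302.61666667 214.38333333] [[288.1, 227.3], [291.0, 207.0], [322.2, 211.5], [319.3, 231.8]]
carton [740.  49.  70.]
jar [ 722. -266.  110.]
mug [718. 237.  85.]
```

Run:
```python
from h import *
from bench import get_image
t=get_image("top");s=get_image("scene")
T=[(652,35),(750,55),(632,110),(738,131)];S=[(770,326),(656,326),(760,262),(652,262)]
P=[]
for a,b in zip(T,S):
    x,e=tri([ray(t,(175+(a[0]-600)*.3,170+a[1]*.3)),ray(s,(280+(b[0]-600)/4,190+(b[1]-220)/4))]);P.append(x);print(x.round(1),round(e,1))
P=np.array(P);c=P.mean(0);print(c.round(1))
y=P[0]+P[2]-P[1]-P[3];print("yaw",np.degrees(np.arctan2(-y[0],y[1])))
# base footprint check: lower-image edge corners of the green (x- side, bench level) and top view green box
for uv in[(183.9,211.2),(215,219)]:print(plane(ray(t,uv),0).round(1))
w=get_image("wrist");print({k:v for k,v in w.items() if k!="img"})
```

```text
[580.8 293.   56. ] 0.7
[561.4 205.   58.1] 0.7
[513.8 309.6  53.8] 0.6
[494.9 218.7  56.6] 3.0
[537.7 256.6  56.1]
yaw -12.069918144245685
[496.1 321.8   0. ]
[471.4 225.7   0. ]
{'fx': 309.105913910162, 'fy': 309.105913910162, 'cx': 249.87432523681952, 'cy': 193.0335223629171, 'mount': array([[-7.85188249e-04, -9.44604555e-01, -3.28209717e-01,
         8.43401762e+01],
       [ 9.99999688e-01, -7.69569556e-04, -1.77475233e-04,
         1.55923424e+00],
       [-8.49362924e-05, -3.28209754e-01,  9.44604865e-01,
        -1.42084563e+02],
       [ 0.00000000e+00,  0.00000000e+00,  0.00000000e+00,
         1.00000000e+00]])}
```

```bash
cat >> h.py <<'E'
import json
def load():
    try: c=json.load(open("cmd.json"));return np.array(c[0]),np.array(c[1])
    except FileNotFoundError: return np.array([200.65,-591.9,231.3]),R.from_quat([-.16257,.9867,.0006,0]).as_matrix()
def rows(targets,commit=True):
    "targets: (p mm, R) per row -> rounded rows in cm/deg; rolls the commanded pose on"
    p,M=load();out=[]
    for tp,tM in targets:
        d=np.round(M.T@(tp-p)/10,2)+0.;r=np.round(np.degrees(R.from_matrix(M.T@tM).as_rotvec()),1)+0.
        out.append([d.tolist(),r.tolist()])
        p=p+M@d*10;M=M@R.from_rotvec(np.radians(r)).as_matrix()
    if commit: json.dump([p.tolist(),M.tolist()],open("cmd.json","w"))
    print(json.dumps(out).replace(" ",""));return out
def tool(yaw,phi=0.):
    "frame attitude: yaw deg, tip phi rad about frame y; tool y=-frame x, tool x=-frame y"
    F=(R.from_euler("z",yaw,degrees=True)*R.from_rotvec([0,phi,0])).as_matrix()
    return F@np.array([[0,-1,0],[-1,0,0],[0,0,-1.]])
E
python3 - <<'E'
from h import *
p,M=load();T=tool(-8.9);y0=R.from_matrix(M.T@T).as_rotvec();print(np.degrees(y0))
g=np.array([536,-219,330]);n=12
rows([(p+(g-p)*k/n,M@R.from_rotvec(y0*k/n).as_matrix()) for k in range(1,n+1)])
E
```

```text
[ 5.49155221e-02  4.69852289e-02 -6.23878482e+01]
[[[-3.64,2.05,-0.82],[0.0,0.0,-5.2]],[[-3.82,1.71,-0.82],[0.0,0.0,-5.2]],[[-3.95,1.35,-0.82],[0.0,0.0,-5.2]],[[-4.06,0.99,-0.82],[0.0,0.0,-5.2]],[[-4.14,0.62,-0.82],[0.0,0.0,-5.2]],[[-4.17,0.25,-0.82],[0.0,0.0,-5.2]],[[-4.18,-0.14,-0.82],[0.0,0.0,-5.2]],[[-4.15,-0.51,-0.81],[0.0,0.0,-5.2]],[[-4.08,-0.89,-0.82],[0.0,0.0,-5.2]],[[-3.99,-1.25,-0.82],[0.0,0.1,-5.2]],[[-3.85,-1.61,-0.83],[0.0,0.0,-5.2]],[[-3.7,-1.96,-0.83],[0.0,0.0,-5.2]]]
```

{"api": "drive_tool", "payload": {"deltas": [[[-3.64, 2.05, -0.82], [0.0, 0.0, -5.2]], [[-3.82, 1.71, -0.82], [0.0, 0.0, -5.2]], [[-3.95, 1.35, -0.82], [0.0, 0.0, -5.2]], [[-4.06, 0.99, -0.82], [0.0, 0.0, -5.2]], [[-4.14, 0.62, -0.82], [0.0, 0.0, -5.2]], [[-4.17, 0.25, -0.82], [0.0, 0.0, -5.2]], [[-4.18, -0.14, -0.82], [0.0, 0.0, -5.2]], [[-4.15, -0.51, -0.81], [0.0, 0.0, -5.2]], [[-4.08, -0.89, -0.82], [0.0, 0.0, -5.2]], [[-3.99, -1.25, -0.82], [0.0, 0.1, -5.2]], [[-3.85, -1.61, -0.83], [0.0, 0.0, -5.2]], [[-3.7, -1.96, -0.83], [0.0, 0.0, -5.2]]], "claw": 8.5}}

```text
clock: 1.55
position: [536.8, -217.3, 330.3]
ee_rot: [-0.652, 0.758, -0.001, -0.001]
contact_force: [0.2, 0.2, -0.5]
gripper_width: 84.9
grasp_force: 0.0
```

{"api": "drive_tool", "payload": {"deltas": [[[0, 0, 0], [0, 0, 0]], [[0, 0, 0], [0, 0, 0]]]}}

```text
clock: 1.75
position: [536.4, -217.9, 329.5]
ee_rot: [-0.651, 0.759, -0.0, -0.001]
contact_force: [-0.1, -0.2, -0.8]
gripper_width: 84.9
grasp_force: 0.0
```

Run:
```python
from h import *
from bench import arm,get_image
s=arm.read_state();w=get_image("wrist");cv2.imwrite("pics/w1.png",w["img"][:,:,::-1])
print(s["clock"],s["position"],s["ee_rot"],s["joints"],load()[0],R.from_matrix(load()[1]).as_quat())
```

```text
1.75 [ 536.36239329 -217.91289478  329.45513753] [-6.50816408e-01  7.59234582e-01 -2.15958890e-04 -8.98092034e-04] [-0.10539778  0.25493438  0.06328502  0.0016321  -1.38006636 -0.04838947] [ 536.02761237 -218.9604515   330.03921608] [-6.50192043e-01  7.59769755e-01  1.09646398e-04 -4.62587405e-04]
```

View pics/w1.png

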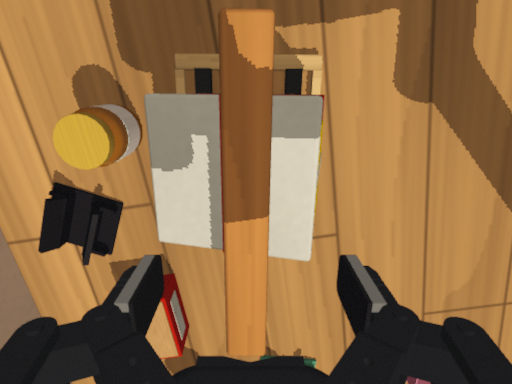

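The wrist view shows the bar from (246,10) to (247,355) between the open fingers. The grey-white lid spans columns 145–322, the jar is at (95,138) and the black decoy at (80,220). Next I check the bar line with rays.

Run:
```python
from h import *
from bench import arm,get_image
s=arm.read_state();pose=(s["position"],s["ee_rot"]);w=get_image("wrist");im=w["img"]
h=cv2.cvtColor(im,cv2.COLOR_RGB2HSV)
lid=cv2.inRange(h,(0,0,70),(179,60,255))
L=[];Rr=[];
for v in range(110,235,5):
    row=lid[v];l=np.flatnonzero(row[170:246]);r=np.flatnonzero(row[246:315])
    L.append((170+l.max()+.5,v));Rr.append((246+r.min()-.5,v))
L=np.array(L);Rr=np.array(Rr)
pl=np.polyfit(L[:,1],L[:,0],1);pr=np.polyfit(Rr[:,1],Rr[:,0],1);print(pl,pr)
for v in(115,170,225):
    a=plane(ray(w,(np.polyval(pl,v),v),pose),278);b=plane(ray(w,(np.polyval(pr,v),v),pose),278)
    m=(a+b)/2;M=R.from_quat(pose[1]).as_matrix();print(a.round(1),b.round(1),np.linalg.norm(a-b).round(1),"mid in tool",(M.T@(m-pose[0])).round(1))
# far end of the bar (its -y top end, row of the image)
sat=im[:30,246].astype(int);print(sat[:20].tolist())
```

```text
[2.84615385e-02 2.14101538e+02] [-2.6000e-02  2.7368e+02]
[ 544.6 -287.2  278. ] [ 512.5 -282.1  278. ] 32.5 mid in tool [66.3 -3.2 51.5]
[ 550.2 -253.   278. ] [ 518.1 -248.   278. ] 32.5 mid in tool [31.7 -3.4 51.4]
[ 556.4 -214.6  278. ] [ 524.3 -209.5  278. ] 32.5 mid in tool [-7.3 -3.6 51.3]
[[124, 87, 48], [124, 86, 48], [125, 86, 48], [125, 87, 48], [125, 87, 48], [125, 86, 49], [125, 86, 47], [125, 86, 48], [125, 87, 48], [121, 82, 46], [138, 88, 44], [164, 106, 52], [176, 114, 56], [187, 123, 61], [197, 131, 63], [201, 135, 66], [202, 137, 69], [201, 135, 66], [202, 136, 66], [202, 136, 67]]
```

{"api": "drive_tool", "payload": {"deltas": [[[-0.15, -0.35, 0.5], [0, 0, 0.3]], [[0, 0, 1.7], [0, 0, 0]], [[0, 0, 2.0], [0, 0, 0]], [[0, 0, 2.0], [0, 0, 0]], [[0, 0, 1.7], [0, 0, 0]], [[0, 0, 0.7], [0, 0, 0]], [[0, 0, 0.1], [0, 0, 0]], [[0, 0, 0], [0, 0, 0]]]}}

```text
clock: 2.65
position: [539.7, -218.5, 243.3]
ee_rot: [-0.648, 0.762, -0.001, -0.001]
contact_force: [0.2, -0.3, -0.9]
gripper_width: 85.0
grasp_force: 0.0
```

{"api": "drive_tool", "payload": {"deltas": [[[0, 0, 0], [0, 0, 0]], [[0, 0, 0], [0, 0, 0]], [[0, 0, 0], [0, 0, 0]], [[0, 0, 0], [0, 0, 0]], [[0, 0, 0], [0, 0, 0]], [[0, 0, 0], [0, 0, 0]], [[0, 0, 0], [0, 0, 0]]], "claw": 1.5}}

```text
clock: 3.35
position: [539.3, -217.9, 243.2]
ee_rot: [-0.648, 0.761, -0.0, -0.001]
contact_force: [-4.0, 2.0, 4.5]
gripper_width: 31.4
grasp_force: 62.1
```

Run:
```python
from h import *
from bench import arm,get_image
p,M=load()
for d,r in [([-.15,-.35,.5],[0,0,.3]),([0,0,8.2],[0,0,0])]:
    p=p+M@np.array(d)*10;M=M@R.from_rotvec(np.radians(r)).as_matrix()
json.dump([p.tolist(),M.tolist()],open("cmd.json","w"))
s=arm.read_state();w=get_image("wrist");cv2.imwrite("pics/w2.png",w["img"][:,:,::-1])
print(p,s["clock"],s["position"],s["ee_rot"],s["contact_force"],s["gripper_width"],s["grasp_force"])
```

```text
[ 539.64377734 -218.05705351  243.03572637] 3.35 [ 539.29689983 -217.88594285  243.19138696] [-6.48322740e-01  7.61365095e-01 -3.67201300e-04 -8.25768027e-04] [-4.03383062  1.97656998  4.49872706] 31.37790252231002 62.059088945388794
```

View pics/w2.png

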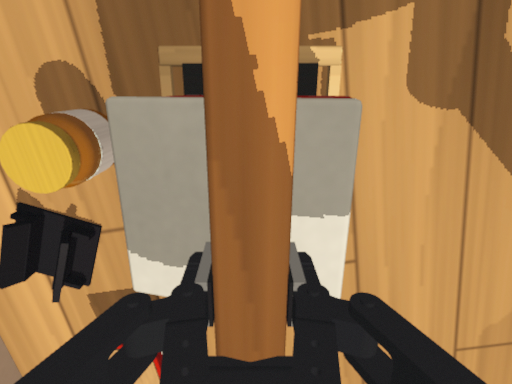

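The bar is held between the pads at mid-length (16 mm either side, 62 N). The lid's edges are visible left at about (120,190) and right at about (352,190). Now the helper for lean measurement and planning, then lift.

```bash
cat >> h.py <<'E'
from scipy.optimize import least_squares,lsq_linear
L=123.
def att(M):
    fx=-M[:,1];return np.degrees(np.arctan2(fx[1],fx[0])),float(np.arctan2(-M[:,2]@(np.r_[fx[:2],0]/np.hypot(*fx[:2])),-M[2,2]))
def edges(im):
    "subpixel columns, at row 193, of the lid's left and right edges"
    h=cv2.cvtColor(im,cv2.COLOR_RGB2HSV);m=cv2.medianBlur(cv2.inRange(h,(0,0,60),(179,75,255)),5)>0
    out=[]
    for side in(-1,1):
        P=[]
        for v in range(130,236,3):
            c=np.arange(190 if side<0 else 312,0 if side<0 else 511,side)
            bad=np.flatnonzero(~m[v,c])
            if len(bad) and bad[0]>3:P.append((v-193,c[bad[0]]-side*.5))
        P=np.array(P);ok=np.ones(len(P),bool)
        for _ in range(4):
            f=np.polyfit(P[ok,0],P[ok,1],1);r=abs(np.polyval(f,P[:,0])-P[:,1]);ok=r<max(1.2,2*np.median(r))
        out+=[f[1],ok.mean()]
    return out
def model(q,a,y0):
    u=[]
    for s in(1,-1):
        x=s*a*np.cos(q)+75*np.sin(q);zl=75*np.cos(q)-s*a*np.sin(q)
        u.append(249.87+309.1*(-x+y0-1.56)/((L-zl+142.1)/.9446))
    return np.array(u)
def look(n=4,lean=True):
    "n wrist pictures: list of (t, phi, q, residual px)"
    from bench import arm,get_image
    cal=json.load(open("cal.json")) if lean else None;out=[]
    for _ in range(n):
        s=arm.read_state();e=edges(get_image("wrist")["img"])
        ph=att(R.from_quat(s["ee_rot"]).as_matrix())[1]
        if not lean: out.append((s["clock"],ph,*e));continue
        r=least_squares(lambda z:model(z[0],*cal)-np.array([e[0],e[2]]),[0.]);out.append((s["clock"],ph,r.x[0],abs(r.fun).max(),e[1],e[3]))
    return np.array(out)
def move(A,yaw,phi):
    "rows for axle positions A[k], frame yaw[k], tip phi[k]"
    return rows([(a-L*tool(y,f)[:,2],tool(y,f)) for a,y,f in zip(A,yaw,phi)])
def cmd():
    p,M=load();return p+L*M[:,2],*att(M)
E
python3 - <<'E'
from h import *
e=look(2,False);print(e.round(2))
r=least_squares(lambda z:model(.25,*z)-e[:,[2,4]].mean(0),[80,0.]);print(r.x,r.fun)
json.dump(r.x.tolist(),open("cal.json","w"))
A,y,f=cmd();print(A,y,f)
n=12;s=np.linspace(0,1,n+1)[1:];s=s**3*(10-15*s+6*s*s)
move([A+[0,0,110*k] for k in s],[y]*n,[f+(-.07-f)*k for k in s])
E
```

```text
[[  3.4    0.   114.62   0.72 351.92   1.  ]
 [  3.45   0.   114.62   0.72 351.92   1.  ]]
[81.89609527  0.94201591] [-1.42108547e-14 -5.68434189e-14]
[ 539.53978056 -218.11054981  120.03578196] -9.187835966259168 0.0007652089734174743
[[[0.01,0.0,-0.06],[0.0,0.0,0.0]],[[0.0,0.03,-0.33],[0.1,0.0,0.0]],[[0.0,0.06,-0.75],[0.3,0.0,0.0]],[[0.0,0.08,-1.17],[0.5,0.0,0.0]],[[0.0,0.1,-1.5],[0.5,0.0,0.0]],[[0.0,0.1,-1.69],[0.6,0.0,0.0]],[[0.0,0.07,-1.68],[0.6,0.0,0.0]],[[0.0,0.05,-1.5],[0.6,0.0,0.0]],[[0.0,0.03,-1.17],[0.4,0.0,0.0]],[[0.0,0.01,-0.75],[0.3,0.0,0.0]],[[0.0,0.01,-0.33],[0.1,0.0,0.0]],[[0.0,0.0,-0.06],[0.1,0.0,0.0]]]
```

{"api": "drive_tool", "payload": {"deltas": [[[0.01, 0.0, -0.06], [0.0, 0.0, 0.0]], [[0.0, 0.03, -0.33], [0.1, 0.0, 0.0]], [[0.0, 0.06, -0.75], [0.3, 0.0, 0.0]], [[0.0, 0.08, -1.17], [0.5, 0.0, 0.0]], [[0.0, 0.1, -1.5], [0.5, 0.0, 0.0]], [[0.0, 0.1, -1.69], [0.6, 0.0, 0.0]], [[0.0, 0.07, -1.68], [0.6, 0.0, 0.0]], [[0.0, 0.05, -1.5], [0.6, 0.0, 0.0]], [[0.0, 0.03, -1.17], [0.4, 0.0, 0.0]], [[0.0, 0.01, -0.75], [0.3, 0.0, 0.0]], [[0.0, 0.01, -0.33], [0.1, 0.0, 0.0]], [[0.0, 0.0, -0.06], [0.1, 0.0, 0.0]]]}}

```text
clock: 4.7
position: [530.8, -216.4, 352.3]
ee_rot: [-0.648, 0.761, -0.027, 0.022]
contact_force: [-0.5, 0.4, -9.6]
gripper_width: 30.8
grasp_force: 60.5
```

```bash
cat >> h.py <<'E'
dt=.1
def sim(th,w,phi0,phi,acc=None,g=.027,k=.017,c=.003,I=.0031,n=20,bump=True):
    "phi piecewise linear over rows; returns theta,omega after each row"
    out=[];p=phi0;h=dt/n
    for i,pn in enumerate(phi):
        d=(pn-p)/dt;a=0 if acc is None else acc[i]
        for j in range(n):
            f=p+d*h*(j+.5)
            w+=h*(g*th-k*(th-f)-c*(w-d)-.0027*a)/I;th+=h*w
            if bump and abs(th-p-d*h*(j+1))>.25:
                b=np.sign(th-f)*.25;th=p+d*h*(j+1)+b;w=d
        p=pn;out.append((th,w))
    return np.array(out)
def plan(th,w,phi0,n=12,acc=None,wu=.3,lim=.07,bump=False,end=0.,wt=.15):
    "tip angles phi[n] that bring the tin to rest upright with the frame level"
    def cost(x):
        s=sim(th,w,phi0,x,acc,bump=bump,n=8);d=np.diff(np.r_[phi0,x])
        return np.r_[30*(s[-1,0]+s[-1,1]/2.34),6*s[-1],3*(x[-1]-end),wu*np.diff(np.r_[0,d,0])*3,wu*d,wt*(s[:,0]),wt*(s[:,0]-x)]
    x=least_squares(cost,np.linspace(phi0,0,n+1)[1:],bounds=(-.3,.3)).x
    return x,sim(th,w,phi0,x,acc,bump=True)
E
python3 - <<'E'
from h import *
e=look(3);print(e.round(4));
from bench import arm
s=arm.read_state();print(s["position"],load()[0],s["contact_force"],s["wrist_torque"],s["grasp_force"])
A,y,f=cmd();print(y,f)
x,S=plan(.25+f,0,f,12,bump=True);print(x.round(3),S.round(3))
for g in(.024,.030):print(g,sim(.25+f,0,f,x,g=g)[[3,5,7,9,11]].round(3).tolist())
E
```

```text
[[ 4.7    -0.0709  0.245   3.8014  1.      1.    ]
 [ 4.75   -0.0701  0.2452  3.8365  1.      1.    ]
 [ 4.8    -0.0695  0.2468  3.8484  1.      1.    ]]
[ 530.66240122 -216.33983762  351.34705977] [ 531.0353381  -216.70325096  352.74374224] [  0.03591444  -0.28655933 -10.14763222] [0.12024222 0.45371381 0.00458304] 60.481849908828735
-9.18551829231196 -0.07079327894404112
[-0.067 -0.061 -0.058 -0.058 -0.066 -0.064 -0.055 -0.037 -0.013 -0.057
 -0.092 -0.042] [[ 0.18   0.023]
 [ 0.184  0.049]
 [ 0.19   0.073]
 [ 0.192 -0.002]
 [ 0.184 -0.077]
 [ 0.178 -0.047]
 [ 0.175 -0.011]
 [ 0.176  0.037]
 [ 0.183  0.098]
 [ 0.192  0.088]
 [ 0.158 -0.35 ]
 [ 0.128 -0.262]]
0.024 [[0.186, 0.032], [0.177, -0.064], [0.169, -0.009], [0.173, 0.012], [0.127, -0.279]]
0.03 [[0.192, -0.002], [0.179, -0.03], [0.184, 0.085], [0.193, -0.435], [0.118, -0.295]]
```

```bash
cat >> h.py <<'E'
def lin(th,w,phi0,n=12,acc=None,wq=.3,wd=1.,lo=-.3,qmax=.245,end=0.):
    "same by linear least squares (model is linear in phi), tip steps bounded; q kept under qmax softly"
    acc=np.zeros(n) if acc is None else np.asarray(acc)
    S0=sim(th,w,phi0,[phi0]*n,acc,bump=False)
    # response to step increments d[j]
    G=np.zeros((n,2,n))
    for j in range(n):
        ph=np.where(np.arange(n)>=j,1.,0.);G[:,:,j]=sim(0,0,0,ph,bump=False)
    C=np.tril(np.ones((n,n)))
    def f(d):
        s=S0+G@d;ph=phi0+C@d;q=s[:,0]-ph
        return np.r_[40*(s[-1,0]+s[-1,1]/2.34),10*s[-1],10*(ph[-1]-end),wd*d,wd*np.diff(np.r_[0,d,0]),wq*q,wq*s[:,0],20*np.maximum(abs(q)-qmax,0)]
    d=least_squares(f,np.zeros(n),bounds=(-.1,.1)).x;ph=phi0+C@d
    return ph,sim(th,w,phi0,ph,acc)
E
python3 - <<'E'
from h import *
e=look(1,False);print(e.round(2))
r=least_squares(lambda z:model(.25,*z)-e[:,[2,4]].mean(0),[80,0.]);print(r.x);json.dump(r.x.tolist(),open("cal.json","w"))
A,y,f=cmd()
for n in(12,14,16):
    x,S=lin(.25+f,0,f,n);print(n,x.round(3).tolist(),S[:,0].round(3).tolist(),S[-1],(S[:,0]-x).max())
    for g in(.024,.030):print(g,sim(.25+f,0,f,x,g=g)[[5,7,9,11]].round(3).tolist())
E
```

```text
[[ 4.8500e+00 -7.0000e-02  1.1850e+02  1.0000e+00  3.5188e+02  1.0000e+00]]
[80.40718236  2.49174239]
12 [-0.141, -0.13, -0.122, -0.119, -0.119, -0.122, -0.129, -0.139, -0.153, -0.172, -0.079, 0.021] [0.109, 0.039, -0.029, -0.098, -0.17, -0.246, -0.33, -0.389, -0.403, -0.422, -0.329, -0.229] [-0.22885575  1.        ] 0.2496496747290512
0.024 [[-0.251, -0.778], [-0.389, -0.1], [-0.422, -0.19], [-0.229, 1.0]]
0.03 [[-0.243, -0.818], [-0.389, -0.1], [-0.422, -0.19], [-0.229, 1.0]]
14 [-0.133, -0.123, -0.116, -0.112, -0.11, -0.111, -0.115, -0.12, -0.129, -0.141, -0.157, -0.166, -0.066, 0.034] [0.116, 0.054, -0.006, -0.066, -0.129, -0.196, -0.268, -0.349, -0.379, -0.391, -0.407, -0.416, -0.316, -0.216] [-0.21614122  0.99390075] 0.24973431442710425
0.024 [[-0.202, -0.683], [-0.35, -0.799], [-0.391, -0.12], [-0.416, -0.082]]
0.03 [[-0.191, -0.7], [-0.35, -0.904], [-0.391, -0.12], [-0.416, -0.082]]
16 [-0.13, -0.12, -0.113, -0.108, -0.107, -0.107, -0.108, -0.112, -0.118, -0.126, -0.138, -0.154, -0.175, -0.089, 0.011, 0.031] [0.12, 0.061, 0.005, -0.052, -0.111, -0.173, -0.24, -0.315, -0.368, -0.376, -0.388, -0.404, -0.425, -0.339, -0.239, -0.146] [-0.14578498  0.87798429] 0.24977142162426758
0.024 [[-0.181, -0.641], [-0.318, -0.744], [-0.376, -0.084], [-0.404, -0.162]]
0.03 [[-0.167, -0.647], [-0.313, -0.828], [-0.376, -0.084], [-0.404, -0.162]]
```

```bash
time python3 - <<'E'
from h import *
from scipy.optimize import differential_evolution as DE
A,y,f=cmd();t=np.arange(1,13)
def prof(z):return np.interp(t,[0,2,4,6,8,10,12],np.r_[f,z,0])
def cost(z):
    x=prof(z);c=0
    for g in(.0255,.0285):
        s=sim(.25+f,0,f,x,g=g,n=4);c+=(s[-1,0]+s[-1,1]/2.34)**2*100+(s[-1]**2).sum()*10
    return c+.5*(np.diff(np.r_[f,x,0],2)**2).sum()*5
r=DE(cost,[(-.25,.15)]*5,maxiter=60,popsize=10,seed=1)
x=prof(r.x);print(r.fun,x.round(3).tolist())
for g in(.024,.027,.030):S=sim(.25+f,0,f,x,g=g);print(g,S.round(2).tolist())
move([A]*12,[y]*12,x)
json.dump(x.tolist(),open("x.json","w"))
E
```

```text
0.07435179650133483 [-0.084, -0.098, -0.111, -0.123, -0.148, -0.172, -0.084, 0.004, 0.04, 0.075, 0.037, 0.0]
0.024 [[0.17, -0.14], [0.15, -0.15], [0.13, -0.17], [0.12, -0.2], [0.09, -0.26], [0.06, -0.32], [0.03, -0.27], [0.01, -0.18], [-0.0, -0.11], [-0.01, -0.04], [-0.01, -0.05], [-0.02, -0.07]]
0.027 [[0.17, -0.14], [0.15, -0.14], [0.14, -0.15], [0.12, -0.16], [0.1, -0.26], [0.07, -0.31], [0.05, -0.25], [0.02, -0.16], [0.01, -0.09], [0.01, -0.02], [0.01, -0.02], [0.0, -0.04]]
0.03 [[0.17, -0.14], [0.15, -0.14], [0.14, -0.13], [0.13, -0.14], [0.1, -0.27], [0.07, -0.31], [0.04, -0.25], [0.02, -0.15], [0.01, -0.08], [0.01, -0.01], [0.01, -0.01], [0.01, -0.03]]
[[[0.01,0.17,0.0],[0.8,0.0,0.0]],[[0.0,0.16,0.0],[0.8,0.0,0.0]],[[0.0,0.16,0.0],[0.7,0.0,0.0]],[[0.0,0.15,0.0],[0.7,0.0,0.0]],[[0.0,0.3,0.01],[1.4,0.0,0.0]],[[0.0,0.31,0.0],[1.4,0.0,0.0]],[[0.0,-1.09,0.05],[-5.1,0.0,0.0]],[[0.0,-1.08,0.05],[-5.0,0.0,0.0]],[[0.0,-0.44,0.0],[-2.0,0.0,0.0]],[[0.0,-0.43,0.01],[-2.0,0.0,0.0]],[[0.0,0.46,0.01],[2.1,0.0,0.0]],[[0.0,0.46,0.01],[2.1,0.0,0.0]]]
real	0m3.257s
user	0m4.530s
sys	0m0.206s
```

{"api": "drive_tool", "payload": {"deltas": [[[0.01, 0.17, 0.0], [0.8, 0.0, 0.0]], [[0.0, 0.16, 0.0], [0.8, 0.0, 0.0]], [[0.0, 0.16, 0.0], [0.7, 0.0, 0.0]], [[0.0, 0.15, 0.0], [0.7, 0.0, 0.0]], [[0.0, 0.3, 0.01], [1.4, 0.0, 0.0]], [[0.0, 0.31, 0.0], [1.4, 0.0, 0.0]], [[0.0, -1.09, 0.05], [-5.1, 0.0, 0.0]], [[0.0, -1.08, 0.05], [-5.0, 0.0, 0.0]], [[0.0, -0.44, 0.0], [-2.0, 0.0, 0.0]], [[0.0, -0.43, 0.01], [-2.0, 0.0, 0.0]], [[0.0, 0.46, 0.01], [2.1, 0.0, 0.0]], [[0.0, 0.46, 0.01], [2.1, 0.0, 0.0]]]}}

```text
clock: 6.1
position: [540.7, -218.1, 351.8]
ee_rot: [-0.648, 0.761, -0.001, -0.0]
contact_force: [0.2, -0.1, -9.2]
gripper_width: 31.1
grasp_force: 62.6
```

```bash
cat > step.py <<'E'
from h import *
import sys
n=int(sys.argv[1]) if len(sys.argv)>1 else 8
e=look(4);print(e.round(4).tolist())
A,y,f=cmd();f_act=e[-1,1]
th=e[:,1]+e[:,2];t=e[:,0]-e[-1,0]-.05
w,t0=np.polyfit(t,th,1);print("theta",round(t0,4),"omega",round(w,4),"cmd phi",round(f,4))
x,S=lin(t0,w,f,n,qmax=.11);print(x.round(3).tolist(),S[:,0].round(3).tolist(),(S[:,0]-x).round(3).tolist(),S[-1].round(3))
move([A]*n,[y]*n,x)
E
python3 step.py
```

```text
[[6.1, -0.0018, 0.0254, 1.0477, 1.0, 1.0], [6.15, -0.0038, 0.0236, 0.9604, 1.0, 1.0], [6.2, -0.0018, 0.0193, 1.0043, 1.0, 1.0], [6.25, -0.0013, 0.016, 1.0161, 1.0, 1.0]]
theta 0.0116 omega -0.0587 cmd phi 0.0008
[0.006, 0.011, 0.014, 0.015, 0.014, 0.011, 0.006, 0.0] [0.006, 0.003, 0.001, -0.001, -0.001, -0.0, -0.0, 0.0] [0.001, -0.008, -0.014, -0.016, -0.015, -0.012, -0.006, -0.0] [ 0. -0.]
[[[0.01,-0.06,0.0],[-0.3,0.0,0.0]],[[0.0,-0.06,0.0],[-0.3,0.0,0.0]],[[0.0,-0.05,0.0],[-0.2,0.0,0.0]],[[0.0,-0.01,0.0],[0.0,0.0,0.0]],[[0.0,0.01,0.0],[0.0,0.0,0.0]],[[0.0,0.04,0.0],[0.2,0.0,0.0]],[[0.0,0.07,0.0],[0.3,0.0,0.0]],[[0.0,0.07,0.0],[0.3,0.0,0.0]]]
```

{"api": "drive_tool", "payload": {"deltas": [[[0.01, -0.06, 0.0], [-0.3, 0.0, 0.0]], [[0.0, -0.06, 0.0], [-0.3, 0.0, 0.0]], [[0.0, -0.05, 0.0], [-0.2, 0.0, 0.0]], [[0.0, -0.01, 0.0], [0.0, 0.0, 0.0]], [[0.0, 0.01, 0.0], [0.0, 0.0, 0.0]], [[0.0, 0.04, 0.0], [0.2, 0.0, 0.0]], [[0.0, 0.07, 0.0], [0.3, 0.0, 0.0]], [[0.0, 0.07, 0.0], [0.3, 0.0, 0.0]]]}}

```text
clock: 7.1
position: [539.2, -218.0, 352.8]
ee_rot: [-0.648, 0.761, -0.001, -0.001]
contact_force: [-0.1, 1.3, -9.7]
gripper_width: 31.2
grasp_force: 62.5
```

```bash
python3 step.py 10
```

```text
[[7.1, -0.0, -0.0734, 1.759, 1.0, 1.0], [7.15, -0.0003, -0.0821, 1.8224, 1.0, 1.0], [7.2, 0.0, -0.0933, 1.8912, 1.0, 1.0], [7.25, 0.0001, -0.1033, 2.0133, 1.0, 1.0]]
theta -0.1131 omega -0.2001 cmd phi 0.0008
[0.101, 0.201, 0.188, 0.145, 0.115, 0.095, 0.082, 0.074, 0.07, 0.066] [-0.128, -0.048, 0.056, 0.159, 0.262, 0.345, 0.332, 0.324, 0.32, 0.316] [-0.229, -0.248, -0.132, 0.014, 0.147, 0.25, 0.25, 0.25, 0.25, 0.25] [ 0.316 -0.043]
[[[0.01,-1.23,0.06],[-5.7,0.0,0.0]],[[0.0,-1.23,0.06],[-5.8,0.0,0.0]],[[0.0,0.16,0.01],[0.8,0.0,0.0]],[[0.0,0.53,0.01],[2.4,0.0,0.0]],[[0.0,0.37,0.0],[1.7,0.0,0.0]],[[0.0,0.24,0.0],[1.2,0.0,0.0]],[[0.0,0.17,0.01],[0.8,0.0,0.0]],[[0.0,0.09,0.0],[0.4,0.0,0.0]],[[0.0,0.05,0.0],[0.2,0.0,0.0]],[[0.0,0.05,0.0],[0.3,0.0,0.0]]]
```

```bash
cat > fit.py <<'E'
from h import *
t=np.array([6.1,6.15,6.2,6.25,7.1,7.15,7.2,7.25]);q=np.array([.0254,.0236,.0193,.016,-.0734,-.0821,-.0933,-.1033])
f=-.07;xs=[-.0012]+[-.0018,-.0018]+[.006,.011,.014,.015,.014,.011,.006,0]+[0,0]
def pred(z,g,b0):
    # z: th0,w0 at 6.1, torque bias b; bias acts as phi offset b/k
    S=np.vstack([[z[0],z[1]],sim(z[0],z[1],0+b0,np.array([0,0]+[.006,.011,.014,.015,.014,.011,.006,0]+[0,0])+b0,g=g,bump=False)])
    return np.interp(t,6.1+.1*np.arange(len(S)),S[:,0])
for g in(.024,.027,.03):
    r=least_squares(lambda z:(pred(z,g,z[2])-q)*500,[0,0,0]);print("g",g,"th0,w0,phi bias",r.x.round(4),"res",(r.fun/500).round(4))
    r=least_squares(lambda z:(pred(z,g,0)-q)*500,[0,0]);print("  no bias",r.x.round(4),(r.fun/500).round(4))
    r=least_squares(lambda z:(pred(z,g,0)-z[2]-q)*500,[0,0,0]);print("  meas bias",r.x.round(4),(r.fun/500).round(4))
E
python3 fit.py
cat >> h.py <<'E'
def de(th,w,phi0,n=10,gs=(.0255,.0285),b=0.,end=0.,knots=5,qm=.22,acc=None,wq=0.):
    from scipy.optimize import differential_evolution as DE
    t=np.arange(1,n+1);K=np.linspace(0,n,knots+2)
    pr=lambda z:np.interp(t,K,np.r_[phi0,z,end])
    def cost(z):
        x=pr(z);c=0
        for g in gs:
            s=sim(th,w,phi0+b,x+b,acc,g=g,n=4);qq=abs(s[:,0]-x)
            c+=((s[-1,0]+s[-1,1]/2.34)**2*100+(s[-1]**2).sum()*10+300*(np.maximum(qq-qm,0)**2).sum())+wq*(qq**2).sum()
        return c+2.5*(np.diff(np.r_[phi0,x,end],2)**2).sum()
    x=pr(DE(cost,[(-.25,.25)]*knots,maxiter=60,popsize=10,seed=1).x)
    for g in(gs[0],gs[-1]):
        S=sim(th,w,phi0+b,x+b,acc,g=g);print(g,"theta",S[:,0].round(3).tolist(),"q",(S[:,0]-x).round(3).tolist(),"w end",S[-1,1].round(3))
    return x
E
cat > /dev/null <<'E'
E
```

```text
g 0.024 th0,w0,phi bias [ 0.0254 -0.049  -0.0418] res [ 0.     -0.0009  0.0006  0.0005 -0.0004 -0.001   0.0009  0.0003]
  no bias [ 0.0333 -0.1857] [ 0.0079  0.001  -0.0034 -0.0078 -0.0065 -0.0031  0.0027  0.0069]
  meas bias [-0.076  -0.049  -0.1014] [ 0.     -0.0009  0.0006  0.0005 -0.0004 -0.001   0.0009  0.0003]
g 0.027 th0,w0,phi bias [ 0.0259 -0.0599 -0.0379] res [ 0.0005 -0.0008  0.0003 -0.      0.0003 -0.0007  0.0008 -0.0004]
  no bias [ 0.0325 -0.1771] [ 0.0071  0.0007 -0.0032 -0.0071 -0.005  -0.0026  0.0023  0.0052]
  meas bias [-0.0386 -0.0599 -0.0645] [ 0.0005 -0.0008  0.0003 -0.      0.0003 -0.0007  0.0008 -0.0004]
g 0.03 th0,w0,phi bias [ 0.0264 -0.0706 -0.0341] res [ 0.001  -0.0008 -0.     -0.0005  0.0009 -0.0004  0.0008 -0.0011]
  no bias [ 0.0319 -0.1706] [ 0.0065  0.0005 -0.003  -0.0065 -0.0037 -0.0021  0.0019  0.0036]
  meas bias [-0.0182 -0.0706 -0.0446] [ 0.001  -0.0008 -0.     -0.0005  0.0009 -0.0004  0.0008 -0.0011]
```

```bash
python3 - <<'E'
from h import *
A,y,f=cmd(); 
p0=np.array([539.65,-218.06,353.0])
E
cat > step0.py <<'E'
from h import *
# the last plan was not driven: restore the commanded pose of time 7.3
json.dump([[539.65,-218.06,353.03],tool(-9.186,.0008).tolist()],open("cmd.json","w"))
A,y,f=cmd();print(A,y,f)
x=de(-.1131,-.2010,f,12,b=-.038,end=.038);print(x.round(3).tolist())
move([A]*12,[y]*12,x)
E
python3 step0.py; python3 -c "
from bench import arm;s=arm.read_state();print(s['clock'],s['position'],s['ee_rot'])"
```

```text
[ 539.55286196 -218.04429143  230.03003936] -9.186 0.0008000000000000001
0.0255 theta [-0.13, -0.126, -0.056, -0.006, 0.025, 0.044, 0.052, 0.042, 0.025, 0.012, 0.002, -0.006] q [-0.211, -0.288, -0.083, 0.101, 0.15, 0.186, 0.207, 0.21, 0.107, 0.008, -0.019, -0.044] w end -0.07
0.0285 theta [-0.131, -0.126, -0.056, -0.008, 0.022, 0.041, 0.048, 0.044, 0.031, 0.023, 0.018, 0.015] q [-0.212, -0.288, -0.083, 0.1, 0.147, 0.183, 0.203, 0.212, 0.113, 0.019, -0.003, -0.023] w end -0.019
[0.081, 0.162, 0.027, -0.107, -0.125, -0.142, -0.155, -0.168, -0.082, 0.004, 0.021, 0.038]
[[[0.0,-0.99,0.04],[-4.6,0.0,0.0]],[[0.0,-0.98,0.04],[-4.6,0.0,0.0]],[[0.0,1.64,0.11],[7.7,0.0,0.0]],[[0.0,1.65,0.11],[7.7,0.0,0.0]],[[0.0,0.22,0.0],[1.0,0.0,0.0]],[[0.0,0.21,0.0],[1.0,0.0,0.0]],[[0.0,0.16,0.0],[0.7,0.0,0.0]],[[0.0,0.16,0.01],[0.8,0.0,0.0]],[[0.0,-1.06,0.04],[-4.9,0.0,0.0]],[[0.0,-1.05,0.05],[-5.0,0.0,0.0]],[[0.0,-0.21,0.0],[-1.0,0.0,0.0]],[[0.0,-0.21,0.0],[-0.9,0.0,0.0]]]
7.3 [ 539.24642944 -218.05598916  352.83791372] [-6.48281489e-01  7.61400268e-01 -4.85252495e-04 -7.12590449e-04]
```

```bash
python3 - <<'E'
s=open("h.py").read()
s=s.replace("n=20,bump=True):\n","n=20,bump=True,b=None):\n    b=BIAS if b is None else b\n").replace("-k*(th-f)-c","-k*(th-f-b)-c").replace("sim(th,w,phi0+b,x+b,acc","sim(th,w,phi0,x,acc").replace("gs=(.0255,.0285),b=0.,end=0.","gs=(.0255,.0285),end=0.").replace("dt=.1\n","dt=.1;BIAS=-.038\n").replace("sim(0,0,0,ph,bump=False)","sim(0,0,0,ph,bump=False,b=0)")
open("h.py","w").write(s)
E
cat > step0.py <<'E'
from h import *
json.dump([[539.65,-218.06,353.03],tool(-9.186,.0008).tolist()],open("cmd.json","w"))
A,y,f=cmd()
x=np.interp(np.arange(1,13),[0,6,12],[f,.09,.09])
print(sim(-.113,-.2,f,x).round(2).tolist())
move([A]*12,[y]*12,x)
E
python3 step0.py
```

```text
[[-0.13, -0.22], [-0.16, -0.24], [-0.18, -0.26], [-0.19, 0.15], [-0.17, 0.15], [-0.16, 0.15], [-0.15, 0.0], [-0.16, -0.13], [-0.16, 0.0], [-0.16, 0.0], [-0.16, 0.0], [-0.16, 0.0]]
[[[0.0,-0.18,0.0],[-0.9,0.0,0.0]],[[0.0,-0.19,0.0],[-0.8,0.0,0.0]],[[0.0,-0.18,0.0],[-0.9,0.0,0.0]],[[0.0,-0.18,0.01],[-0.8,0.0,0.0]],[[0.0,-0.18,0.0],[-0.9,0.0,0.0]],[[0.0,-0.19,0.0],[-0.8,0.0,0.0]],[[0.0,0.0,0.0],[0.0,0.0,0.0]],[[0.0,0.0,0.0],[0.0,0.0,0.0]],[[0.0,0.0,0.0],[0.0,0.0,0.0]],[[0.0,0.0,0.0],[0.0,0.0,0.0]],[[0.0,0.0,0.0],[0.0,0.0,0.0]],[[0.0,0.0,0.0],[0.0,0.0,0.0]]]
```

{"api": "drive_tool", "payload": {"deltas": [[[0.0, -0.18, 0.0], [-0.9, 0.0, 0.0]], [[0.0, -0.19, 0.0], [-0.8, 0.0, 0.0]], [[0.0, -0.18, 0.0], [-0.9, 0.0, 0.0]], [[0.0, -0.18, 0.01], [-0.8, 0.0, 0.0]], [[0.0, -0.18, 0.0], [-0.9, 0.0, 0.0]], [[0.0, -0.19, 0.0], [-0.8, 0.0, 0.0]], [[0.0, 0.0, 0.0], [0.0, 0.0, 0.0]], [[0.0, 0.0, 0.0], [0.0, 0.0, 0.0]], [[0.0, 0.0, 0.0], [0.0, 0.0, 0.0]], [[0.0, 0.0, 0.0], [0.0, 0.0, 0.0]], [[0.0, 0.0, 0.0], [0.0, 0.0, 0.0]], [[0.0, 0.0, 0.0], [0.0, 0.0, 0.0]]]}}

```text
clock: 8.5
position: [550.1, -219.8, 352.4]
ee_rot: [-0.648, 0.761, 0.033, -0.029]
contact_force: [-0.2, -0.5, -9.5]
gripper_width: 31.3
grasp_force: 62.6
```

Run:
```python
from h import *
e=look(3);print(e.round(4).tolist())
A,y,f=cmd();q=e[:,2].mean();print(f)
if abs(q)>.2:
    x=de(f-.25,0,f,12,gs=(.0255,.027,.0285),end=.038);print(x.round(3).tolist())
    move([A]*12,[y]*12,x)
```

```text
[[8.5, 0.089, -0.166, 2.7172, 1.0, 1.0], [8.55, 0.0891, -0.1635, 2.6715, 1.0, 1.0], [8.6, 0.0892, -0.1616, 2.6309, 1.0, 1.0]]
0.08981179185171083
```

```bash
cat > step.py <<'E'
from h import *
import sys
n=int(sys.argv[1]);k=int(sys.argv[2]);B=float(sys.argv[3]) if len(sys.argv)>3 else -.038
import h;h.BIAS=B
e=look(k) if k else np.array(json.load(open("last.json")))
json.dump(e.tolist(),open("last.json","w"))
open("log.txt","a").write(json.dumps(e[:,:3].tolist())+"\n")
A,y,f=cmd();th=e[:,1]+e[:,2];t=e[:,0]-e[-1,0]-.05
w,t0=np.polyfit(t,th,1);print(e[:,0][[0,-1]],"q",e[:,2].round(4),"res",e[:,3].round(2),"theta",round(t0,4),"omega",round(w,4),"phi",round(f,4),e[-1,1].round(4))
x,S=lin(t0,w,f,n,qmax=.2,end=-B);print("phi",x.round(3).tolist(),"th",S[:,0].round(3).tolist(),"q",(S[:,0]-x).round(3).tolist(),S[-1].round(3))
move([A]*n,[y]*n,x)
open("log.txt","a").write(json.dumps(["x",f,x.tolist()])+"\n")
E
echo '[[8.5,0.089,-0.166,2.7],[8.55,0.0891,-0.1635,2.7],[8.6,0.0892,-0.1616,2.6]]' > last.json; python3 step.py 8 0
```

```text
[8.5 8.6] q [-0.166  -0.1635 -0.1616] res [2.7 2.7 2.6] theta -0.07 omega 0.046 phi 0.0898 0.0892
phi [0.138, 0.15, 0.134, 0.089, 0.034, -0.006, -0.007, 0.03] th [-0.062, -0.05, -0.035, -0.02, -0.01, -0.005, -0.005, -0.005] q [-0.2, -0.2, -0.169, -0.109, -0.043, 0.001, 0.002, -0.035] [-0.005  0.01 ]
[[[0.0,-0.59,0.01],[-2.7,0.0,0.0]],[[0.0,-0.15,0.01],[-0.8,0.0,0.0]],[[0.0,0.19,0.0],[0.9,0.0,0.0]],[[0.0,0.56,0.01],[2.6,0.0,0.0]],[[0.0,0.68,0.02],[3.2,0.0,0.0]],[[0.0,0.49,0.01],[2.3,0.0,0.0]],[[0.0,0.01,0.0],[0.0,0.0,0.0]],[[0.0,-0.45,0.01],[-2.1,0.0,0.0]]]
```

{"api": "drive_tool", "payload": {"deltas": [[[0.0, -0.59, 0.01], [-2.7, 0.0, 0.0]], [[0.0, -0.15, 0.01], [-0.8, 0.0, 0.0]], [[0.0, 0.19, 0.0], [0.9, 0.0, 0.0]], [[0.0, 0.56, 0.01], [2.6, 0.0, 0.0]], [[0.0, 0.68, 0.02], [3.2, 0.0, 0.0]], [[0.0, 0.49, 0.01], [2.3, 0.0, 0.0]], [[0.0, 0.01, 0.0], [0.0, 0.0, 0.0]], [[0.0, -0.45, 0.01], [-2.1, 0.0, 0.0]]]}}

```text
clock: 9.45
position: [540.9, -218.5, 354.3]
ee_rot: [-0.648, 0.761, 0.011, -0.01]
contact_force: [0.5, -0.2, -9.6]
gripper_width: 31.5
grasp_force: 62.6
```

```bash
python3 step.py 7 4
```

```text
[9.45 9.6 ] q [-0.0454 -0.0478 -0.0482 -0.0482] res [1.48 1.58 1.6  1.58] theta -0.0187 omega -0.0169 phi 0.0305 0.0305
phi [0.066, 0.083, 0.076, 0.054, 0.032, 0.024, 0.034] th [-0.019, -0.016, -0.011, -0.006, -0.003, -0.003, -0.002] q [-0.084, -0.099, -0.087, -0.06, -0.036, -0.027, -0.037] [-0.002  0.005]
[[[0.0,-0.43,0.01],[-2.0,0.0,0.0]],[[0.0,-0.22,0.0],[-1.0,0.0,0.0]],[[0.0,0.09,0.0],[0.4,0.0,0.0]],[[0.0,0.27,0.0],[1.2,0.0,0.0]],[[0.0,0.27,0.01],[1.3,0.0,0.0]],[[0.0,0.09,0.0],[0.4,0.0,0.0]],[[0.0,-0.12,0.0],[-0.5,0.0,0.0]]]
```

{"api": "drive_tool", "payload": {"deltas": [[[0.0, -0.43, 0.01], [-2.0, 0.0, 0.0]], [[0.0, -0.22, 0.0], [-1.0, 0.0, 0.0]], [[0.0, 0.09, 0.0], [0.4, 0.0, 0.0]], [[0.0, 0.27, 0.0], [1.2, 0.0, 0.0]], [[0.0, 0.27, 0.01], [1.3, 0.0, 0.0]], [[0.0, 0.09, 0.0], [0.4, 0.0, 0.0]], [[0.0, -0.12, 0.0], [-0.5, 0.0, 0.0]]]}}

```text
clock: 10.35
position: [542.3, -218.6, 353.8]
ee_rot: [-0.648, 0.761, 0.012, -0.011]
contact_force: [0.0, -0.4, -9.7]
gripper_width: 31.0
grasp_force: 62.6
```

```bash
python3 step.py 7 4; tail -5 log.txt
```

```text
[10.35 10.5 ] q [-0.0362 -0.0373 -0.0377 -0.0391] res [1.39 1.45 1.42 1.48] theta -0.0063 omega -0.0122 phi 0.034 0.0333
phi [0.049, 0.057, 0.054, 0.046, 0.037, 0.033, 0.037] th [-0.007, -0.006, -0.004, -0.002, -0.001, -0.001, -0.001] q [-0.056, -0.063, -0.058, -0.048, -0.038, -0.034, -0.037] [-0.001  0.002]
[[[0.0,-0.18,0.0],[-0.9,0.0,0.0]],[[0.0,-0.1,0.0],[-0.4,0.0,0.0]],[[0.0,0.03,0.0],[0.1,0.0,0.0]],[[0.0,0.11,0.0],[0.5,0.0,0.0]],[[0.0,0.1,0.0],[0.5,0.0,0.0]],[[0.0,0.05,0.0],[0.2,0.0,0.0]],[[0.0,-0.04,0.0],[-0.2,0.0,0.0]]]
["x", 0.08981179185171083, [0.13755015001434212, 0.15024761577026138, 0.13447622508226892, 0.08904954145989774, 0.033654519717507554, -0.005819675789961884, -0.007016448248177279, 0.029798456288067064]]
[[9.45, 0.029849400218861767, -0.04539610604805719], [9.5, 0.032166849319765746, -0.04776104961246645], [9.55, 0.030609335628390934, -0.04816116826222628], [9.6, 0.03052243221077464, -0.048234694458796766]]
["x", 0.030470597283903618, [0.06571677866706893, 0.08307949489631362, 0.0759799331877837, 0.05420156358175901, 0.032434919636948764, 0.024395649872372242, 0.03424095302436439]]
[[10.35, 0.03224280797997194, -0.03622660034878855], [10.4, 0.03305576593533129, -0.03734698599840591], [10.45, 0.032921331555712995, -0.037705093933710104], [10.5, 0.03327508893132219, -0.039135143061068536]]
["x", 0.03396125578789227, [0.04896405114954146, 0.05667609628839984, 0.0542819745714995, 0.045726413649214724, 0.03690427465881867, 0.033280653923754844, 0.036623190249227375]]
```

{"api": "drive_tool", "payload": {"deltas": [[[0.0, -0.18, 0.0], [-0.9, 0.0, 0.0]], [[0.0, -0.1, 0.0], [-0.4, 0.0, 0.0]], [[0.0, 0.03, 0.0], [0.1, 0.0, 0.0]], [[0.0, 0.11, 0.0], [0.5, 0.0, 0.0]], [[0.0, 0.1, 0.0], [0.5, 0.0, 0.0]], [[0.0, 0.05, 0.0], [0.2, 0.0, 0.0]], [[0.0, -0.04, 0.0], [-0.2, 0.0, 0.0]]]}}

```text
clock: 11.25
position: [543.3, -218.7, 353.1]
ee_rot: [-0.648, 0.761, 0.013, -0.012]
contact_force: [0.1, 0.0, -9.8]
gripper_width: 31.1
grasp_force: 62.7
```

```bash
python3 step.py 11 4
```

```text
[11.25 11.4 ] q [-0.0253 -0.025  -0.0225 -0.0212] res [1.36 1.37 1.28 1.32] theta 0.0172 omega 0.0314 phi 0.0375 0.0369
phi [0.019, 0.004, -0.002, 0.001, 0.009, 0.021, 0.034, 0.044, 0.05, 0.048, 0.039] th [0.019, 0.019, 0.017, 0.014, 0.01, 0.006, 0.003, 0.001, 0.001, 0.001, 0.001] q [0.0, 0.015, 0.019, 0.013, 0.001, -0.015, -0.031, -0.043, -0.049, -0.047, -0.039] [ 0.001 -0.002]
[[[0.0,0.23,0.0],[1.1,0.0,0.0]],[[0.0,0.18,0.0],[0.8,0.0,0.0]],[[0.0,0.07,0.0],[0.3,0.0,0.0]],[[0.0,-0.03,0.0],[-0.1,0.0,0.0]],[[0.0,-0.1,0.0],[-0.5,0.0,0.0]],[[0.0,-0.15,0.0],[-0.7,0.0,0.0]],[[0.0,-0.15,0.01],[-0.7,0.0,0.0]],[[0.0,-0.13,0.0],[-0.6,0.0,0.0]],[[0.0,-0.07,0.0],[-0.3,0.0,0.0]],[[0.0,0.03,0.0],[0.1,0.0,0.0]],[[0.0,0.1,0.0],[0.5,0.0,0.0]]]
```

{"api": "drive_tool", "payload": {"deltas": [[[0.0, 0.23, 0.0], [1.1, 0.0, 0.0]], [[0.0, 0.18, 0.0], [0.8, 0.0, 0.0]], [[0.0, 0.07, 0.0], [0.3, 0.0, 0.0]], [[0.0, -0.03, 0.0], [-0.1, 0.0, 0.0]], [[0.0, -0.1, 0.0], [-0.5, 0.0, 0.0]], [[0.0, -0.15, 0.0], [-0.7, 0.0, 0.0]], [[0.0, -0.15, 0.01], [-0.7, 0.0, 0.0]], [[0.0, -0.13, 0.0], [-0.6, 0.0, 0.0]], [[0.0, -0.07, 0.0], [-0.3, 0.0, 0.0]], [[0.0, 0.03, 0.0], [0.1, 0.0, 0.0]], [[0.0, 0.1, 0.0], [0.5, 0.0, 0.0]]]}}

```text
clock: 12.55
position: [544.1, -218.8, 352.1]
ee_rot: [-0.648, 0.761, 0.014, -0.013]
contact_force: [0.6, 0.7, -10.1]
gripper_width: 31.5
grasp_force: 62.5
```

```bash
cat > fitlog.py <<'E'
from h import *
def run():
    Ls=[json.loads(l) for l in open("log.txt")]
    seg=[(np.array(Ls[i]),Ls[i+1],np.array(Ls[i+2])) for i in range(0,len(Ls)-2,2)]
    def res(z,g):
        out=[]
        for j,(a,x,b) in enumerate(seg):
            t0=a[0,0];na=int(round((a[-1,0]+.05-t0)/.05))
            ph=[x[1]]*(na//2)+x[2]+[x[2][-1]]*2
            if na%2: ph=[x[1]]*((na+1)//2)+x[2]+[x[2][-1]]*2;t0-=.05
            S=np.vstack([z[2+2*j:4+2*j],sim(*z[2+2*j:4+2*j],x[1],ph,bump=False,b=z[0],g=g)])
            t=np.r_[a[:,0],b[:,0]];m=np.r_[a[:,1]+a[:,2],b[:,1]+b[:,2]]
            out.append(np.interp(t,t0+.1*np.arange(len(S)),S[:,0])-m)
        return np.concatenate(out)*500
    for g in(.024,.027,.03):
        r=least_squares(lambda z:res(z,g),np.r_[-.035,0,np.zeros(2*len(seg))]);print("fit g",g,"bias",r.x[0].round(4),"rms",np.sqrt((r.fun**2).mean())/500)
E
sed -i '/^A,y,f=cmd/i import fitlog\ntry: fitlog.run()\nexcept Exception as ex: print(ex)' step.py
python3 step.py 9 4
```

```text
fit g 0.024 bias -0.0348 rms 0.0010033662592036855
fit g 0.027 bias -0.0349 rms 0.0006401923564363239
fit g 0.03 bias -0.0349 rms 0.0005111752661486227
[12.55 12.7 ] q [-0.0078 -0.0039 -0.0018  0.0014] res [1.2  1.18 1.18 1.11] theta 0.0425 omega 0.0568 phi 0.0392 0.0383
phi [-0.019, -0.058, -0.062, -0.039, 0.001, 0.041, 0.067, 0.067, 0.043] th [0.045, 0.042, 0.033, 0.022, 0.013, 0.006, 0.003, 0.003, 0.003] q [0.064, 0.1, 0.096, 0.061, 0.012, -0.035, -0.064, -0.064, -0.04] [ 0.003 -0.006]
[[[0.0,0.71,0.02],[3.3,0.0,0.0]],[[0.0,0.48,0.01],[2.3,0.0,0.0]],[[0.0,0.06,0.0],[0.2,0.0,0.0]],[[0.0,-0.29,0.0],[-1.3,0.0,0.0]],[[0.0,-0.49,0.01],[-2.3,0.0,0.0]],[[0.0,-0.49,0.01],[-2.3,0.0,0.0]],[[0.0,-0.32,0.01],[-1.5,0.0,0.0]],[[0.0,0.0,0.0],[0.0,0.0,0.0]],[[0.0,0.29,0.0],[1.4,0.0,0.0]]]
```

```bash
sed -i 's/BIAS=-.038/BIAS=-.0349/; s/acc=None,g=.027,k/acc=None,g=.0295,k/' h.py; sed -i 's/else -.038/else -.0349/' step.py
sed -i '$d' log.txt; sed -i '$d' log.txt
python3 - <<'E'
from h import *
A,y,f=cmd();M=tool(y,.0392);json.dump([(A-L*M[:,2]).tolist(),M.tolist()],open("cmd.json","w"));print(A,y)
E
python3 step.py 9 0
```

```text
[ 539.49066501 -218.03423332  229.95099677] -9.185999999999996
fit g 0.024 bias -0.0348 rms 0.0010033662592036855
fit g 0.027 bias -0.0349 rms 0.0006401923564363239
fit g 0.03 bias -0.0349 rms 0.0005111752661486227
[12.55 12.7 ] q [-0.0078 -0.0039 -0.0018  0.0014] res [1.2  1.18 1.18 1.11] theta 0.0425 omega 0.0568 phi 0.0392 0.0383
phi [-0.021, -0.063, -0.069, -0.047, -0.008, 0.032, 0.059, 0.061, 0.04] th [0.045, 0.042, 0.034, 0.023, 0.014, 0.007, 0.003, 0.003, 0.003] q [0.066, 0.105, 0.103, 0.07, 0.022, -0.025, -0.056, -0.058, -0.037] [ 0.003 -0.006]
[[[0.0,0.74,0.02],[3.5,0.0,0.0]],[[0.0,0.51,0.01],[2.3,0.0,0.0]],[[0.0,0.08,0.0],[0.4,0.0,0.0]],[[0.0,-0.27,0.01],[-1.3,0.0,0.0]],[[0.0,-0.48,0.0],[-2.2,0.0,0.0]],[[0.0,-0.49,0.01],[-2.3,0.0,0.0]],[[0.0,-0.33,0.01],[-1.5,0.0,0.0]],[[0.0,-0.03,0.0],[-0.2,0.0,0.0]],[[0.0,0.26,0.0],[1.3,0.0,0.0]]]
```

{"api": "drive_tool", "payload": {"deltas": [[[0.0, 0.74, 0.02], [3.5, 0.0, 0.0]], [[0.0, 0.51, 0.01], [2.3, 0.0, 0.0]], [[0.0, 0.08, 0.0], [0.4, 0.0, 0.0]], [[0.0, -0.27, 0.01], [-1.3, 0.0, 0.0]], [[0.0, -0.48, 0.0], [-2.2, 0.0, 0.0]], [[0.0, -0.49, 0.01], [-2.3, 0.0, 0.0]], [[0.0, -0.33, 0.01], [-1.5, 0.0, 0.0]], [[0.0, -0.03, 0.0], [-0.2, 0.0, 0.0]], [[0.0, 0.26, 0.0], [1.3, 0.0, 0.0]]]}}

```text
clock: 13.65
position: [545.6, -218.9, 350.9]
ee_rot: [-0.648, 0.761, 0.014, -0.013]
contact_force: [-0.0, -1.3, -10.8]
gripper_width: 31.1
grasp_force: 62.6
```

```bash
python3 step.py 10 4
```

```text
fit g 0.024 bias -0.0311 rms 0.001267283043025146
fit g 0.027 bias -0.0328 rms 0.0007757996709813321
fit g 0.03 bias -0.0342 rms 0.0005118177494625267
[13.65 13.8 ] q [-0.0041 -0.0002  0.0028  0.006 ] res [1.17 1.15 1.11 1.09] theta 0.0467 omega 0.0593 phi 0.0392 0.038
phi [-0.018, -0.06, -0.072, -0.058, -0.028, 0.01, 0.044, 0.064, 0.061, 0.039] th [0.05, 0.048, 0.041, 0.03, 0.019, 0.01, 0.004, 0.002, 0.002, 0.002] q [0.068, 0.108, 0.113, 0.089, 0.047, 0.0, -0.04, -0.061, -0.059, -0.037] [ 0.002 -0.005]
[[[0.0,0.7,0.02],[3.2,0.0,0.0]],[[0.0,0.52,0.01],[2.5,0.0,0.0]],[[0.0,0.15,0.0],[0.7,0.0,0.0]],[[0.0,-0.17,0.0],[-0.8,0.0,0.0]],[[0.0,-0.38,0.01],[-1.8,0.0,0.0]],[[0.0,-0.46,0.01],[-2.1,0.0,0.0]],[[0.0,-0.42,0.01],[-2.0,0.0,0.0]],[[0.0,-0.24,0.0],[-1.1,0.0,0.0]],[[0.0,0.03,0.0],[0.2,0.0,0.0]],[[0.0,0.27,0.0],[1.2,0.0,0.0]]]
```

```bash
cat > fitlog.py <<'E'
from h import *
def segs():
    Ls=[json.loads(l) for l in open("log.txt")]
    if Ls[-1][0]=="x":Ls=Ls[:-1]
    return Ls
def chain(Ls,z0,b,g,lag,c=.003,I=.0031):
    "simulate at 0.05 s steps from first measurement through the last + .05; returns t,theta,omega"
    t0=Ls[0][0][0];tend=Ls[-1][-1][0]+.05
    tk=[t0-1];pk=[Ls[0][0][1] if len(Ls)==1 else Ls[1][1]]
    for i in range(1,len(Ls),2):
        ts=Ls[i-1][-1][0]+.05;tk+=[ts+.1*j for j in range(len(Ls[i][2])+1)];pk+=[Ls[i][1]]+list(Ls[i][2]);
        tk=[*tk];acc=None
    h=.01;n=int(round((tend-t0)/h));T=t0+h*np.arange(n+1)
    P=np.interp(T-lag,tk,pk);D=np.gradient(P,h);th,w=z0;O=[(th,w)]
    for k in range(n):
        w+=h*(g*th-.017*(th-P[k]-b)-c*(w-D[k]))/I;th+=h*w;O.append((th,w))
    return T,np.array(O)
def fit(Ls,free=("b","g","lag"),**fx):
    ms=np.vstack([np.array(x)[:,:3] for x in Ls[::2]])
    base=dict(b=-.0349,g=.0295,lag=.02,c=.003);base.update(fx)
    def un(z):
        d=dict(base);d.update(zip(free,z[2:]));return d
    def f(z):
        T,O=chain(Ls,z[:2],**un(z));pr=[(un(z)[k]-base[k])/s*.5 for k,s in(("b",.01),("g",.003),("lag",.03),("c",.001))if k in free]
        return np.r_[(np.interp(ms[:,0],T,O[:,0])-ms[:,1]-ms[:,2])/.001,pr]
    r=least_squares(f,np.r_[ms[0,1]+ms[0,2],0,[base[k] for k in free]],x_scale=np.r_[.01,.01,[.01]*len(free)])
    T,O=chain(Ls,r.x[:2],**un(r.x));return r.x,np.sqrt((r.fun[:len(ms)]**2).mean())*.001,O[-1],un(r.x)
E
python3 - <<'E'
from fitlog import *
Ls=segs();print(len(Ls))
for i in range(0,len(Ls)-4,2):
    x,rms,o,d=fit(Ls[i:i+5]);print(i,"2seg",rms.round(5),{k:round(v,4) for k,v in d.items()},o.round(4))
for i in range(0,len(Ls)-2,2):
    x,rms,o,d=fit(Ls[i:i+3],("b",));print(i,"1seg",rms.round(5),{k:round(v,4) for k,v in d.items()},o.round(4))
x,rms,o,d=fit(Ls);print("all",rms,d,o)
x,rms,o,d=fit(Ls,("b","g","lag","c"));print("all",rms,d,o)
E
```

```text
11
0 2seg 0.00047 {'b': np.float64(-0.0367), 'g': np.float64(0.0283), 'lag': np.float64(-0.0282), 'c': 0.003} [-0.0052 -0.005 ]
2 2seg 0.00053 {'b': np.float64(-0.0352), 'g': np.float64(0.0302), 'lag': np.float64(-0.0186), 'c': 0.003} [0.0171 0.0339]
4 2seg 0.00031 {'b': np.float64(-0.0314), 'g': np.float64(0.026), 'lag': np.float64(0.0133), 'c': 0.003} [0.0433 0.0701]
6 2seg 0.00036 {'b': np.float64(-0.0363), 'g': np.float64(0.0305), 'lag': np.float64(0.0226), 'c': 0.003} [0.0473 0.0741]
0 1seg 0.00033 {'b': np.float64(-0.037), 'g': 0.0295, 'lag': 0.02, 'c': 0.003} [-0.0192 -0.027 ]
2 1seg 0.00068 {'b': np.float64(-0.0363), 'g': 0.0295, 'lag': 0.02, 'c': 0.003} [-0.005  -0.0037]
4 1seg 0.00038 {'b': np.float64(-0.031), 'g': 0.0295, 'lag': 0.02, 'c': 0.003} [0.0181 0.0428]
6 1seg 0.00034 {'b': np.float64(-0.0355), 'g': 0.0295, 'lag': 0.02, 'c': 0.003} [0.0436 0.0738]
8 1seg 0.00031 {'b': np.float64(-0.0322), 'g': 0.0295, 'lag': 0.02, 'c': 0.003} [0.0478 0.0784]
all 0.0005222699893583926 {'b': np.float64(-0.0346946117823873), 'g': np.float64(0.029974294817826548), 'lag': np.float64(0.011474136618642022), 'c': 0.003} [0.04745528 0.0753868 ]
all 0.0005214324373114636 {'b': np.float64(-0.03476470763462634), 'g': np.float64(0.029993399880272914), 'lag': np.float64(0.008690674823828574), 'c': np.float64(0.002947486801658427)} [0.04744934 0.07541063]
```

```bash
python3 - <<'E'
s=open("fitlog.py").read()
s=s.replace("    h=.01;n=int","    ta=[t0-1];aa=[0.]\n    for i in range(1,len(Ls),2):\n        if len(Ls[i])>3:\n            ts=Ls[i-1][-1][0]+.05;m=len(Ls[i][3]);ta+=[ts+.1*j+e for j in range(m) for e in(1e-4,.0999)]+[ts+.1*m+1e-3];aa+=[v for v in Ls[i][3] for _ in(0,1)]+[0.]\n    h=.01;n=int").replace("D=np.gradient(P,h)","D=np.gradient(P,h);AC=np.interp(T-lag,ta,aa)").replace("-c*(w-D[k]))","-c*(w-D[k])-.0027*AC[k])").replace("g=.0295,lag=.02","g=.0300,lag=.01").replace("b=-.0349","b=-.0347")
open("fitlog.py","w").write(s)
E
sed -i 's/BIAS=-.0349/BIAS=-.0347/;s/acc=None,g=.0295/acc=None,g=.030/;s/\/2.34/\/2.22/g' h.py
cat > step.py <<'E'
from fitlog import *
import sys
# usage: rows pictures fraction-to-go? : dx along to goal (x y z yaw) reached at the end of this call
n=int(sys.argv[1]);k=int(sys.argv[2]);goal=[float(v) for v in sys.argv[3:7]]
if k:
    e=look(k);print("q",e[:,2].round(4),"res",e[:,3].round(2));open("log.txt","a").write(json.dumps(e[:,:3].tolist())+"\n")
Ls=segs();Ls=Ls[-min(len(Ls),9):]
x_,rms,(th,w),d=fit(Ls,("b",));print("rms",rms.round(5),"b",round(d["b"],4),"theta,omega",round(th,4),round(w,4),"t",Ls[-1][-1][0]+.05)
b=.5*(d["b"]-.0347);import h;h.BIAS=b
A,y,f=cmd();s=np.linspace(0,1,n+1)[1:];s=s**3*(10-15*s+6*s*s)
if goal: G=np.array(goal[:3]);P=np.array([A+(G-A)*v for v in s]);Y=y+(goal[3]-y)*s
else: P=np.array([A]*n);Y=np.full(n,y)
fx=np.array([np.cos(np.radians(y)),np.sin(np.radians(y))]);pos=np.r_[0,0,(P-A)[:,:2]@fx]/1000;acc=np.diff(np.r_[pos],2)/.01
x,S=lin(th,w,f,n,acc=acc,qmax=.105,end=-b);print("A",A.round(1),"phi",x.round(3).tolist(),"th",S[:,0].round(3).tolist(),"q",(S[:,0]-x).round(3).tolist(),S[-1].round(3),"acc",abs(acc).max().round(3))
move(P,Y,x);open("log.txt","a").write(json.dumps(["x",f,x.tolist(),acc.tolist()])+"\n")
E
sed -i '$d' log.txt
python3 - <<'E'
from h import *
A,y,f=cmd();M=tool(y,.0392);json.dump([(A-L*M[:,2]).tolist(),M.tolist()],open("cmd.json","w"))
from fitlog import *
Ls=segs();x,rms,o,d=fit(Ls,());T,O=chain(Ls,x[:2],d["b"],d["g"],d["lag"])
tk=[];pk=[]
for i in range(1,len(Ls),2):
    ts=Ls[i-1][-1][0]+.05;tk+=[ts+.1*j for j in range(len(Ls[i][2])+1)];pk+=[Ls[i][1]]+Ls[i][2]
q=O[:,0]-np.interp(T,tk,pk);bad=T[abs(q)>.118];print("q out of band until",bad.max() if len(bad) else None,"max |q| after 9.2:",abs(q[T>9.2]).max())
E
python3 step.py 10 0
```

```text
q out of band until 9.04 max |q| after 9.2: 0.11379783896642023
rms 0.00054 b -0.0348 theta,omega 0.0474 0.0754 t 13.850000000000001
A [ 539.6 -218.1  230. ] phi [-0.029, -0.055, -0.06, -0.066, -0.05, -0.014, 0.027, 0.057, 0.062, 0.04] th [0.052, 0.05, 0.045, 0.037, 0.026, 0.016, 0.008, 0.005, 0.004, 0.004] q [0.081, 0.105, 0.105, 0.103, 0.076, 0.03, -0.019, -0.052, -0.058, -0.037] [ 0.004 -0.007] acc 0.0
[[[0.0,0.84,0.03],[3.9,0.0,0.0]],[[0.0,0.32,0.0],[1.5,0.0,0.0]],[[0.0,0.06,0.0],[0.3,0.0,0.0]],[[0.0,0.08,0.0],[0.4,0.0,0.0]],[[0.0,-0.21,0.01],[-1.0,0.0,0.0]],[[0.0,-0.43,0.0],[-2.0,0.0,0.0]],[[0.0,-0.51,0.01],[-2.4,0.0,0.0]],[[0.0,-0.37,0.01],[-1.7,0.0,0.0]],[[0.0,-0.06,0.0],[-0.3,0.0,0.0]],[[0.0,0.26,0.0],[1.2,0.0,0.0]]]
```

{"api": "drive_tool", "payload": {"deltas": [[[0.0, 0.84, 0.03], [3.9, 0.0, 0.0]], [[0.0, 0.32, 0.0], [1.5, 0.0, 0.0]], [[0.0, 0.06, 0.0], [0.3, 0.0, 0.0]], [[0.0, 0.08, 0.0], [0.4, 0.0, 0.0]], [[0.0, -0.21, 0.01], [-1.0, 0.0, 0.0]], [[0.0, -0.43, 0.0], [-2.0, 0.0, 0.0]], [[0.0, -0.51, 0.01], [-2.4, 0.0, 0.0]], [[0.0, -0.37, 0.01], [-1.7, 0.0, 0.0]], [[0.0, -0.06, 0.0], [-0.3, 0.0, 0.0]], [[0.0, 0.26, 0.0], [1.2, 0.0, 0.0]]]}}

```text
clock: 14.85
position: [545.7, -218.9, 351.0]
ee_rot: [-0.648, 0.761, 0.015, -0.014]
contact_force: [0.7, 0.6, -10.6]
gripper_width: 31.0
grasp_force: 62.6
```

```bash
python3 step.py 10 4
```

```text
q [-0.0277 -0.0254 -0.0246 -0.0245] res [1.4  1.33 1.32 1.34]
rms 0.00052 b -0.0344 theta,omega 0.0165 0.0237 t 15.05
A [ 539.6 -218.   230. ] phi [0.019, 0.002, -0.004, -0.0, 0.01, 0.024, 0.036, 0.044, 0.044, 0.036] th [0.018, 0.018, 0.015, 0.012, 0.008, 0.004, 0.002, 0.001, 0.001, 0.001] q [-0.001, 0.015, 0.019, 0.012, -0.002, -0.019, -0.034, -0.043, -0.043, -0.035] [ 0.001 -0.002] acc 0.0
[[[0.0,0.27,0.0],[1.3,0.0,0.0]],[[0.0,0.21,0.0],[0.9,0.0,0.0]],[[0.0,0.07,0.0],[0.4,0.0,0.0]],[[0.0,-0.04,0.0],[-0.2,0.0,0.0]],[[0.0,-0.13,0.01],[-0.6,0.0,0.0]],[[0.0,-0.17,0.0],[-0.8,0.0,0.0]],[[0.0,-0.15,0.0],[-0.7,0.0,0.0]],[[0.0,-0.09,0.0],[-0.5,0.0,0.0]],[[0.0,0.0,0.0],[0.1,0.0,0.0]],[[0.0,0.09,0.0],[0.4,0.0,0.0]]]
```

{"api": "drive_tool", "payload": {"deltas": [[[0.0, 0.27, 0.0], [1.3, 0.0, 0.0]], [[0.0, 0.21, 0.0], [0.9, 0.0, 0.0]], [[0.0, 0.07, 0.0], [0.4, 0.0, 0.0]], [[0.0, -0.04, 0.0], [-0.2, 0.0, 0.0]], [[0.0, -0.13, 0.01], [-0.6, 0.0, 0.0]], [[0.0, -0.17, 0.0], [-0.8, 0.0, 0.0]], [[0.0, -0.15, 0.0], [-0.7, 0.0, 0.0]], [[0.0, -0.09, 0.0], [-0.5, 0.0, 0.0]], [[0.0, 0.0, 0.0], [0.1, 0.0, 0.0]], [[0.0, 0.09, 0.0], [0.4, 0.0, 0.0]]]}}

```text
clock: 16.05
position: [544.0, -218.8, 352.1]
ee_rot: [-0.648, 0.761, 0.013, -0.012]
contact_force: [-0.2, -1.0, -9.6]
gripper_width: 31.2
grasp_force: 62.6
```

```bash
python3 step.py 11 4 539 -110 230 -10
```

```text
q [-0.0377 -0.0377 -0.0381 -0.0399] res [1.42 1.42 1.43 1.52]
rms 0.00068 b -0.0347 theta,omega -0.0041 -0.0079 t 16.25
A [ 539.6 -218.1  230. ] phi [0.034, 0.032, 0.032, 0.034, 0.038, 0.042, 0.046, 0.049, 0.049, 0.044, 0.036] th [-0.005, -0.006, -0.007, -0.007, -0.007, -0.006, -0.004, -0.003, -0.001, 0.0, 0.001] q [-0.039, -0.038, -0.039, -0.041, -0.044, -0.048, -0.051, -0.052, -0.05, -0.043, -0.035] [ 0.001 -0.001] acc 0.081
[[[-0.07,0.04,0.0],[0.1,0.0,0.0]],[[-0.41,0.08,0.0],[0.1,0.0,0.0]],[[-0.89,0.15,0.01],[0.0,0.0,0.1]],[[-1.36,0.21,0.0],[-0.1,0.0,0.1]],[[-1.69,0.25,0.01],[-0.2,0.0,0.1]],[[-1.8,0.25,0.01],[-0.3,0.0,0.2]],[[-1.69,0.25,0.02],[-0.2,0.0,0.1]],[[-1.36,0.21,0.01],[-0.2,0.0,0.1]],[[-0.89,0.16,0.0],[0.1,0.0,0.1]],[[-0.41,0.14,0.01],[0.2,0.0,0.0]],[[-0.07,0.11,0.0],[0.5,0.0,0.0]]]
```

{"api": "drive_tool", "payload": {"deltas": [[[-0.07, 0.04, 0.0], [0.1, 0.0, 0.0]], [[-0.41, 0.08, 0.0], [0.1, 0.0, 0.0]], [[-0.89, 0.15, 0.01], [0.0, 0.0, 0.1]], [[-1.36, 0.21, 0.0], [-0.1, 0.0, 0.1]], [[-1.69, 0.25, 0.01], [-0.2, 0.0, 0.1]], [[-1.8, 0.25, 0.01], [-0.3, 0.0, 0.2]], [[-1.69, 0.25, 0.02], [-0.2, 0.0, 0.1]], [[-1.36, 0.21, 0.01], [-0.2, 0.0, 0.1]], [[-0.89, 0.16, 0.0], [0.1, 0.0, 0.1]], [[-0.41, 0.14, 0.01], [0.2, 0.0, 0.0]], [[-0.07, 0.11, 0.0], [0.5, 0.0, 0.0]]]}}

```text
clock: 17.35
position: [543.0, -110.3, 352.3]
ee_rot: [-0.643, 0.766, 0.013, -0.012]
contact_force: [0.1, -1.1, -10.3]
gripper_width: 30.8
grasp_force: 62.7
```

```bash
python3 step.py 12 4 539 50 230 -11
```

```text
q [-0.037  -0.0372 -0.0376 -0.038 ] res [1.26 1.27 1.26 1.25]
rms 0.00066 b -0.0348 theta,omega -0.0034 -0.0065 t 17.55
A [ 539.  -110.1  230. ] phi [0.031, 0.027, 0.025, 0.027, 0.032, 0.038, 0.046, 0.053, 0.057, 0.056, 0.048, 0.036] th [-0.004, -0.006, -0.007, -0.008, -0.008, -0.008, -0.007, -0.006, -0.004, -0.001, 0.0, 0.001] q [-0.035, -0.032, -0.032, -0.035, -0.04, -0.046, -0.053, -0.058, -0.06, -0.057, -0.048, -0.035] [ 0.001 -0.002] acc 0.106
[[[-0.07,0.08,0.0],[0.3,0.0,0.0]],[[-0.48,0.13,0.0],[0.2,0.0,0.0]],[[-1.07,0.2,0.01],[0.1,0.0,0.1]],[[-1.68,0.28,0.0],[-0.1,0.0,0.1]],[[-2.15,0.33,0.01],[-0.3,0.0,0.2]],[[-2.42,0.36,0.02],[-0.4,0.0,0.1]],[[-2.41,0.36,0.01],[-0.4,-0.1,0.2]],[[-2.15,0.32,0.02],[-0.4,0.0,0.1]],[[-1.67,0.26,0.02],[-0.2,0.0,0.1]],[[-1.07,0.22,0.01],[0.0,0.0,0.1]],[[-0.47,0.19,0.01],[0.5,0.0,0.0]],[[-0.08,0.16,0.0],[0.7,0.0,0.0]]]
```

Working very well.

{"api": "drive_tool", "payload": {"deltas": [[[-0.07, 0.08, 0.0], [0.3, 0.0, 0.0]], [[-0.48, 0.13, 0.0], [0.2, 0.0, 0.0]], [[-1.07, 0.2, 0.01], [0.1, 0.0, 0.1]], [[-1.68, 0.28, 0.0], [-0.1, 0.0, 0.1]], [[-2.15, 0.33, 0.01], [-0.3, 0.0, 0.2]], [[-2.42, 0.36, 0.02], [-0.4, 0.0, 0.1]], [[-2.41, 0.36, 0.01], [-0.4, -0.1, 0.2]], [[-2.15, 0.32, 0.02], [-0.4, 0.0, 0.1]], [[-1.67, 0.26, 0.02], [-0.2, 0.0, 0.1]], [[-1.07, 0.22, 0.01], [0.0, 0.0, 0.1]], [[-0.47, 0.19, 0.01], [0.5, 0.0, 0.0]], [[-0.08, 0.16, 0.0], [0.7, 0.0, 0.0]]]}}

```text
clock: 18.75
position: [543.0, 49.4, 351.9]
ee_rot: [-0.636, 0.771, 0.013, -0.012]
contact_force: [0.1, -1.7, -9.2]
gripper_width: 31.3
grasp_force: 62.7
```

```bash
python3 step.py 12 4 538 190 230 -12.5
```

```text
q [-0.0299 -0.0294 -0.0292 -0.0293] res [0.85 0.84 0.83 0.84]
rms 0.00052 b -0.035 theta,omega 0.006 0.0084 t 18.95
A [539.1  50.  230. ] phi [0.021, 0.009, 0.005, 0.007, 0.015, 0.027, 0.04, 0.052, 0.061, 0.061, 0.052, 0.037] th [0.006, 0.005, 0.003, 0.0, -0.002, -0.004, -0.005, -0.005, -0.003, -0.001, 0.001, 0.001] q [-0.015, -0.004, -0.002, -0.007, -0.017, -0.031, -0.045, -0.057, -0.064, -0.063, -0.052, -0.036] [ 0.001 -0.002] acc 0.106
[[[-0.08,0.19,0.0],[0.8,0.0,0.0]],[[-0.41,0.23,0.0],[0.7,0.0,0.1]],[[-0.94,0.25,0.01],[0.3,0.0,0.1]],[[-1.45,0.27,0.0],[-0.2,0.0,0.1]],[[-1.88,0.29,0.0],[-0.4,0.0,0.2]],[[-2.1,0.3,0.01],[-0.7,0.0,0.3]],[[-2.09,0.29,0.01],[-0.8,0.0,0.2]],[[-1.87,0.26,0.02],[-0.7,0.0,0.2]],[[-1.45,0.23,0.02],[-0.4,0.0,0.2]],[[-0.93,0.2,0.01],[-0.1,0.0,0.1]],[[-0.41,0.2,0.01],[0.5,0.0,0.0]],[[-0.07,0.21,0.0],[0.9,0.0,0.0]]]
```

{"api": "drive_tool", "payload": {"deltas": [[[-0.08, 0.19, 0.0], [0.8, 0.0, 0.0]], [[-0.41, 0.23, 0.0], [0.7, 0.0, 0.1]], [[-0.94, 0.25, 0.01], [0.3, 0.0, 0.1]], [[-1.45, 0.27, 0.0], [-0.2, 0.0, 0.1]], [[-1.88, 0.29, 0.0], [-0.4, 0.0, 0.2]], [[-2.1, 0.3, 0.01], [-0.7, 0.0, 0.3]], [[-2.09, 0.29, 0.01], [-0.8, 0.0, 0.2]], [[-1.87, 0.26, 0.02], [-0.7, 0.0, 0.2]], [[-1.45, 0.23, 0.02], [-0.4, 0.0, 0.2]], [[-0.93, 0.2, 0.01], [-0.1, 0.0, 0.1]], [[-0.41, 0.2, 0.01], [0.5, 0.0, 0.0]], [[-0.07, 0.21, 0.0], [0.9, 0.0, 0.0]]]}}

```text
clock: 20.15
position: [542.1, 189.2, 351.6]
ee_rot: [-0.626, 0.78, 0.013, -0.012]
contact_force: [-0.7, -0.4, -9.5]
gripper_width: 31.6
grasp_force: 62.6
```

```bash
python3 step.py 11 4 537.7 256.6 215 -12.5
```

```text
q [0.0835 0.0842 0.0844 0.0803] res [11.46 11.45 11.47 10.34]
rms 0.00678 b -0.0317 theta,omega 0.1439 0.2371 t 20.35
A [537.9 189.9 230. ] phi [-0.063, -0.163, -0.263, -0.239, -0.174, -0.129, -0.099, -0.078, -0.066, -0.059, -0.054] th [0.164, 0.087, -0.013, -0.107, -0.192, -0.267, -0.336, -0.328, -0.316, -0.309, -0.304] q [0.226, 0.25, 0.25, 0.132, -0.017, -0.138, -0.238, -0.25, -0.25, -0.25, -0.25] [-0.304  0.05 ] acc 0.067
[[[-0.04,1.24,0.07],[5.7,0.0,0.0]],[[-0.25,1.28,0.12],[5.8,0.0,0.0]],[[-0.55,1.37,0.16],[5.7,0.0,0.0]],[[-0.83,-0.06,0.14],[-1.4,0.0,0.0]],[[-1.03,-0.51,0.2],[-3.7,0.0,0.0]],[[-1.1,-0.26,0.22],[-2.5,0.0,0.0]],[[-1.03,-0.12,0.21],[-1.8,0.0,0.0]],[[-0.83,-0.05,0.18],[-1.2,0.0,0.0]],[[-0.55,-0.02,0.12],[-0.7,0.0,0.0]],[[-0.25,-0.02,0.05],[-0.4,0.0,0.0]],[[-0.04,-0.05,0.01],[-0.3,0.0,0.0]]]
```

```bash
sed -i '$d' log.txt; sed -i '$d' log.txt
python3 - <<'E'
from h import *
Ls=[json.loads(l) for l in open("log.txt")];f=Ls[-1][2][-1]
M=tool(-12.5,f-.0003);A=np.array([537.9,189.9,230.]);json.dump([(A-L*M[:,2]).tolist(),M.tolist()],open("cmd.json","w"))
from bench import get_image,arm
s=arm.read_state();print(s["clock"],s["position"],load()[0],att(R.from_quat(s["ee_rot"]).as_matrix()),cmd())
im=get_image("wrist")["img"];cv2.imwrite("pics/w3.png",im[:,:,::-1]);print(edges(im),model(-.036,*json.load(open("cal.json"))))
E
```

```text
20.35 [541.607992   188.31192727 352.32852244] [542.28491629 188.92788746 352.91797064] (np.float64(-12.500295475963354), 0.03654299070204491) (array([537.9, 189.9, 230. ]), np.float64(-12.500000000000002), 0.036523403522821594)
[np.float64(112.5341736694678), np.float64(0.9722222222222222), np.float64(374.8672672672673), np.float64(1.0)] [130.23855396 376.89870799]
```

View pics/w3.png

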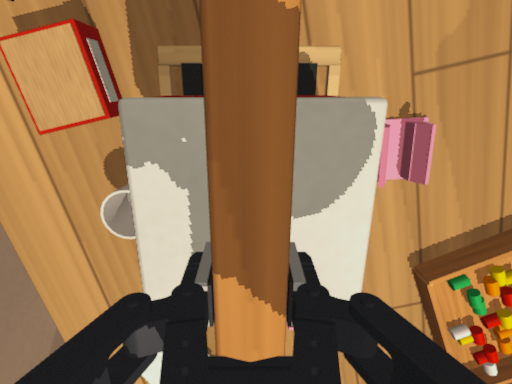

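```bash
python3 - <<'E'
s=open("h.py").read()
a=s.index("        P=np.array(P);ok=np.ones");b=s.index("        out+=[f[1],ok.mean()]")
s=s[:a]+"""        P=np.array(P,float);best=-1
        for i in range(0,len(P),2):
            for j in range(i+8,len(P),2):
                g=np.polyfit(P[[i,j],0],P[[i,j],1],1);k=abs(np.polyval(g,P[:,0])-P[:,1])<1.
                if k.sum()>best:best=k.sum();ok=k
        f=np.polyfit(P[ok,0],P[ok,1],1)
"""+s[b:]
s=s.replace("range(130,236,3)","range(106,240,3)")
open("h.py","w").write(s)
im=__import__("cv2").imread("pics/w3.png")[:,:,::-1].copy()
from h import *
e=edges(im);print(e);r=least_squares(lambda z:model(z[0],*json.load(open("cal.json")))-np.array([e[0],e[2]]),[0.]);print(r.x,r.fun)
print(len([0 for l in open("log.txt")]))
open("log.txt","a").write(json.dumps([[20.35,.0365,r.x[0]]])+"\n")
E
cat > pre.py <<'E'
from h import *
e=look(2);print(e.round(4).tolist());Ls=open("log.txt").read().splitlines();v=json.loads(Ls[-1])+e[:,:3].tolist();Ls[-1]=json.dumps(v);open("log.txt","w").write("\n".join(Ls)+"\n")
E
python3 pre.py; python3 step.py 11 0 537.7 256.6 225 -12.5
```

```text
[np.float64(128.9713064713065), np.float64(0.6), np.float64(374.86086956521746), np.float64(1.0)]
[-0.01015965] [-0.51073842  0.55998361]
20
[[20.4, 0.0366, -0.0091, 0.5557, 0.6, 1.0], [20.45, 0.0366, -0.0079, 0.5133, 0.6, 1.0]]
rms 0.00078 b -0.0343 theta,omega 0.0322 0.0537 t 20.5
A [537.9 189.9 230. ] phi [-0.007, -0.041, -0.053, -0.046, -0.024, 0.005, 0.034, 0.058, 0.068, 0.06, 0.038] th [0.036, 0.035, 0.03, 0.022, 0.014, 0.007, 0.002, 0.0, 0.0, 0.002, 0.002] q [0.043, 0.075, 0.083, 0.068, 0.038, 0.003, -0.032, -0.058, -0.068, -0.058, -0.036] [ 0.002 -0.004] acc 0.067
[[[-0.04,0.54,0.02],[2.5,0.0,0.0]],[[-0.25,0.48,0.02],[1.9,0.0,0.0]],[[-0.55,0.27,0.04],[0.7,0.0,0.0]],[[-0.83,0.1,0.05],[-0.4,0.0,0.0]],[[-1.03,-0.03,0.07],[-1.2,0.0,0.0]],[[-1.11,-0.1,0.09],[-1.7,0.0,0.0]],[[-1.03,-0.13,0.08],[-1.7,0.0,0.0]],[[-0.83,-0.11,0.08],[-1.3,0.0,0.0]],[[-0.55,0.0,0.05],[-0.6,0.0,0.0]],[[-0.25,0.15,0.02],[0.5,0.0,0.0]],[[-0.04,0.28,0.01],[1.2,0.0,0.0]]]
```

{"api": "drive_tool", "payload": {"deltas": [[[-0.04, 0.54, 0.02], [2.5, 0.0, 0.0]], [[-0.25, 0.48, 0.02], [1.9, 0.0, 0.0]], [[-0.55, 0.27, 0.04], [0.7, 0.0, 0.0]], [[-0.83, 0.1, 0.05], [-0.4, 0.0, 0.0]], [[-1.03, -0.03, 0.07], [-1.2, 0.0, 0.0]], [[-1.11, -0.1, 0.09], [-1.7, 0.0, 0.0]], [[-1.03, -0.13, 0.08], [-1.7, 0.0, 0.0]], [[-0.83, -0.11, 0.08], [-1.3, 0.0, 0.0]], [[-0.55, 0.0, 0.05], [-0.6, 0.0, 0.0]], [[-0.25, 0.15, 0.02], [0.5, 0.0, 0.0]], [[-0.04, 0.28, 0.01], [1.2, 0.0, 0.0]]]}}

```text
clock: 21.6
position: [542.4, 255.9, 346.1]
ee_rot: [-0.626, 0.78, 0.014, -0.013]
contact_force: [0.2, -1.4, -9.6]
gripper_width: 31.3
grasp_force: 62.7
```

```bash
python3 step.py 8 4
```

```text
q [-0.0367 -0.0366 -0.0369 -0.0371] res [1.05 1.03 1.01 1.04]
rms 0.00079 b -0.0343 theta,omega 0.0008 -0.0001 t 21.8
A [537.6 256.6 225. ] phi [0.037, 0.035, 0.034, 0.033, 0.033, 0.034, 0.034, 0.035] th [0.001, 0.001, 0.001, 0.001, 0.0, 0.0, 0.0, 0.0] q [-0.036, -0.034, -0.033, -0.033, -0.033, -0.034, -0.034, -0.035] [ 0. -0.] acc 0.0
[[[0.0,0.02,0.0],[0.1,0.0,0.0]],[[0.0,0.02,0.0],[0.1,0.0,0.0]],[[0.0,0.01,0.0],[0.1,0.0,0.0]],[[0.0,0.01,0.0],[0.0,0.0,0.0]],[[0.0,0.0,0.0],[0.0,0.0,0.0]],[[0.0,-0.01,0.0],[-0.1,0.0,0.0]],[[0.0,0.0,0.0],[0.0,0.0,0.0]],[[0.0,-0.01,0.0],[0.0,0.0,0.0]]]
```

{"api": "drive_tool", "payload": {"deltas": [[[0.0, 0.02, 0.0], [0.1, 0.0, 0.0]], [[0.0, 0.02, 0.0], [0.1, 0.0, 0.0]], [[0.0, 0.01, 0.0], [0.1, 0.0, 0.0]], [[0.0, 0.01, 0.0], [0.0, 0.0, 0.0]], [[0.0, 0.0, 0.0], [0.0, 0.0, 0.0]], [[0.0, -0.01, 0.0], [-0.1, 0.0, 0.0]], [[0.0, 0.0, 0.0], [0.0, 0.0, 0.0]], [[0.0, -0.01, 0.0], [0.0, 0.0, 0.0]]]}}

```text
clock: 22.6
position: [541.6, 255.8, 346.7]
ee_rot: [-0.626, 0.78, 0.013, -0.012]
contact_force: [-0.0, -0.4, -9.5]
gripper_width: 31.2
grasp_force: 62.6
```

```bash
python3 - <<'E'
from h import *
from bench import get_image
s=get_image("scene")["img"];t=get_image("top")["img"]
cv2.imwrite("pics/s4f.png",s[:,:,::-1]);cv2.imwrite("pics/t4f.png",t[:,:,::-1])
a=cv2.resize(s[120:245,235:375],None,fx=4,fy=4,interpolation=cv2.INTER_CUBIC)
o=np.zeros((500,800,3),np.uint8);o[:,:560]=a
cv2.imwrite("pics/c4.png",cv2.resize(s[120:245,230:390],(800,600),interpolation=cv2.INTER_CUBIC)[:,:,::-1])
E
python3 step.py 12 4
python3 - <<'E'
E
```

```text
q [-0.041  -0.0403 -0.0418 -0.0419] res [1.09 1.05 1.13 1.11]
rms 0.00093 b -0.0346 theta,omega -0.0072 -0.0119 t 22.900000000000002
A [537.7 256.6 225. ] phi [0.044, 0.05, 0.052, 0.05, 0.046, 0.042, 0.037, 0.033, 0.03, 0.03, 0.032, 0.034] th [-0.008, -0.008, -0.007, -0.005, -0.004, -0.002, -0.001, -0.0, 0.0, 0.0, 0.0, -0.0] q [-0.052, -0.058, -0.059, -0.056, -0.05, -0.044, -0.037, -0.033, -0.03, -0.03, -0.032, -0.035] [-0.  0.] acc 0.0
[[[0.0,-0.11,0.0],[-0.5,0.0,0.0]],[[0.0,-0.08,0.0],[-0.4,0.0,0.0]],[[0.0,-0.02,0.0],[-0.1,0.0,0.0]],[[0.0,0.02,0.0],[0.1,0.0,0.0]],[[0.0,0.05,0.0],[0.2,0.0,0.0]],[[0.0,0.06,0.0],[0.3,0.0,0.0]],[[0.0,0.06,0.0],[0.3,0.0,0.0]],[[0.0,0.05,0.0],[0.2,0.0,0.0]],[[0.0,0.03,0.0],[0.2,0.0,0.0]],[[0.0,0.0,0.0],[0.0,0.0,0.0]],[[0.0,-0.02,0.0],[-0.1,0.0,0.0]],[[0.0,-0.04,0.0],[-0.2,0.0,0.0]]]
```

View pics/c4.png

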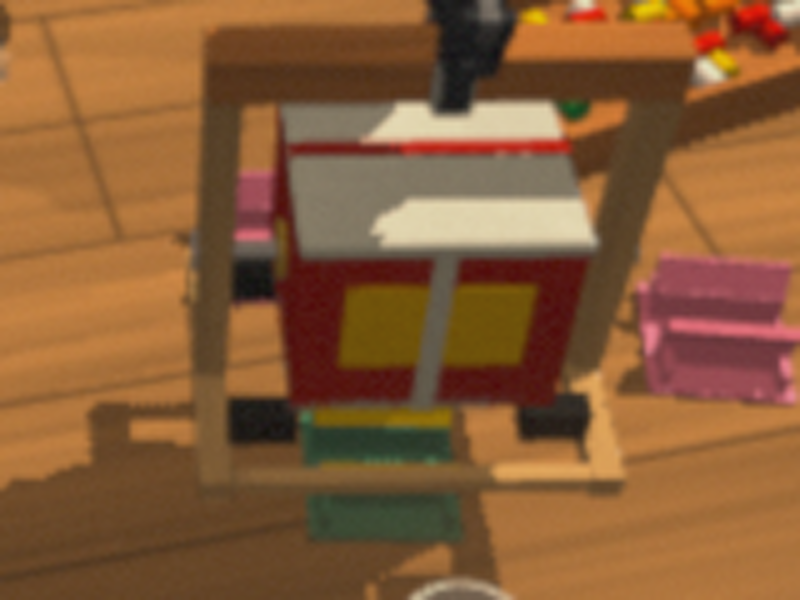

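The scene crop shows the frame hovering over the green dock. The dock's near face is at about (385,515), the frame's near lath runs (203,485)–(622,485), and the bar's near top edge runs (207,62)–(693,62).

{"api": "drive_tool", "payload": {"deltas": [[[0.0, -0.11, 0.0], [-0.5, 0.0, 0.0]], [[0.0, -0.08, 0.0], [-0.4, 0.0, 0.0]], [[0.0, -0.02, 0.0], [-0.1, 0.0, 0.0]], [[0.0, 0.02, 0.0], [0.1, 0.0, 0.0]], [[0.0, 0.05, 0.0], [0.2, 0.0, 0.0]], [[0.0, 0.06, 0.0], [0.3, 0.0, 0.0]], [[0.0, 0.06, 0.0], [0.3, 0.0, 0.0]], [[0.0, 0.05, 0.0], [0.2, 0.0, 0.0]], [[0.0, 0.03, 0.0], [0.2, 0.0, 0.0]], [[0.0, 0.0, 0.0], [0.0, 0.0, 0.0]], [[0.0, -0.02, 0.0], [-0.1, 0.0, 0.0]], [[0.0, -0.04, 0.0], [-0.2, 0.0, 0.0]]]}}

```text
clock: 24.1
position: [541.6, 255.8, 346.7]
ee_rot: [-0.626, 0.78, 0.013, -0.012]
contact_force: [-0.4, -0.4, -9.9]
gripper_width: 31.0
grasp_force: 62.7
```

Run:
```python
from h import *
t=cv2.imread("pics/t4f.png")
cv2.imwrite("pics/c5.png",cv2.resize(t[140:260,130:290],(800,600),interpolation=cv2.INTER_CUBIC))
```

```text
(no output)
```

View pics/c5.png

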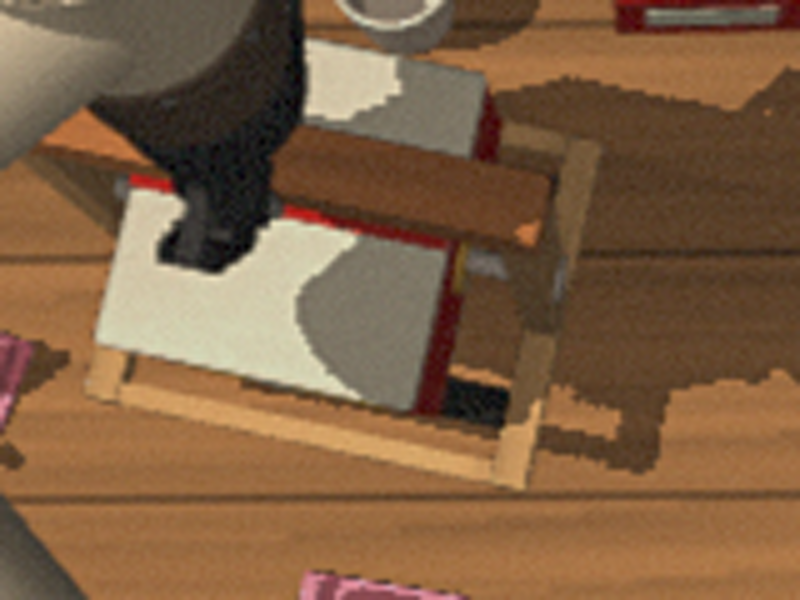

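The top crop shows the bar's -y end corners at (553,178) and (540,247), with the skid corners at (525,488) and (85,395).

```bash
python3 - <<'E'
from h import *
from bench import get_image,arm
t=get_image("top");s=get_image("scene")
st=arm.read_state();M=R.from_quat(st["ee_rot"]).as_matrix();p=st["position"];print(att(M))
F=np.c_[-M[:,1],-M[:,0],-M[:,2]];O=p+M[:,2]*L-F@[0,0,120];print("origin",O,"axle",p+M[:,2]*L,cmd()[0])
def T(uv):return ray(t,(130+uv[0]/5,140+uv[1]/5))
def S(uv):return ray(s,(230+uv[0]/5,120+uv[1]/4.8))
for n,a,b,f in(("bar+x-y",(553,178),(207,65),(16,-125,278)),("bar-x-y",(540,247),(210,28),(-16,-125,278))):
    x,e=tri([T(a),S(b)]);w=O+F@np.array(f);print(n,x.round(1),"err",e.round(1),"pred",w.round(1),"cam-pred in frame",(F.T@(x-w)).round(1))
for n,a,f in(("skid-x-y",(525,488),(-100,-125,20)),("skid-x+y",(85,395),(-100,125,20)),("bar+x-y",(553,178),(16,-125,278)),("bar-x-y",(540,247),(-16,-125,278))):
    w=O+F@np.array(f);x=plane(T(a),w[2]);print("top",n,(F.T@(x-w)).round(1))
for n,a,f in(("lath+x-y",(203,492),(100,-125,0)),("lath+x+y",(622,488),(100,125,0)),("bar+x+y",(693,62),(16,125,278))):
    w=O+F@np.array(f);x=plane(S(a),w[2]);print("scene",n,(F.T@(x-w)).round(1))
E
python3 step.py 6 2
```

```text
(np.float64(-12.494481583508865), 0.03535530243103533)
origin [533.26790681 257.12731543 103.78454388] axle [537.46188176 256.44740636 223.70930486] [537.6778183  256.62985288 224.98966558]
bar+x-y [527.3 130.2 373.9] err 0.3 pred [531.6 130.1 381.3] cam-pred in frame [-3.9 -0.8 -7.6]
bar-x-y [497.5 137.7 374.5] err 1.7 pred [500.3 137.  382.4] cam-pred in frame [-2.6  0.1 -8.1]
top skid-x-y [-1.5 -0.  -0.1]
top skid-x+y [-2.7 -2.5 -0.1]
top bar+x-y [-5.6 -1.2 -0.2]
top bar-x-y [-4.2 -2.3 -0.2]
scene lath+x-y [-5.8  2.2 -0.2]
scene lath+x+y [-5.   0.7 -0.2]
scene bar+x+y [ 6.3 -7.9  0.2]
q [-0.0374 -0.0373] res [1.06 1.06]
rms 0.00061 b -0.035 theta,omega -0.0025 -0.0048 t 24.3
A [537.7 256.6 225. ] phi [0.041, 0.043, 0.041, 0.037, 0.034, 0.034] th [-0.003, -0.002, -0.001, -0.001, -0.001, -0.0] q [-0.044, -0.045, -0.043, -0.038, -0.035, -0.035] [-0.     0.001] acc 0.0
[[[0.0,-0.08,0.0],[-0.4,0.0,0.0]],[[0.0,-0.02,0.0],[-0.1,0.0,0.0]],[[0.0,0.02,0.0],[0.1,0.0,0.0]],[[0.0,0.05,0.0],[0.3,0.0,0.0]],[[0.0,0.04,0.0],[0.1,0.0,0.0]],[[0.0,0.0,0.0],[0.0,0.0,0.0]]]
```

{"api": "drive_tool", "payload": {"deltas": [[[0.0, -0.08, 0.0], [-0.4, 0.0, 0.0]], [[0.0, -0.02, 0.0], [-0.1, 0.0, 0.0]], [[0.0, 0.02, 0.0], [0.1, 0.0, 0.0]], [[0.0, 0.05, 0.0], [0.3, 0.0, 0.0]], [[0.0, 0.04, 0.0], [0.1, 0.0, 0.0]], [[0.0, 0.0, 0.0], [0.0, 0.0, 0.0]]]}}

```text
clock: 24.9
position: [541.2, 255.8, 346.8]
ee_rot: [-0.626, 0.78, 0.013, -0.012]
contact_force: [-0.0, -0.1, -9.5]
gripper_width: 31.4
grasp_force: 62.7
```

```bash
python3 - <<'E'
s=open("h.py").read()
a=s.index("def lin(");u=s[a:]
u=u.replace("    def f(d):\n","    te=-.017*(end+BIAS)/.013\n    def f(d):\n").replace("40*(s[-1,0]+s[-1,1]/2.22),10*s[-1]","40*(s[-1,0]-te+s[-1,1]/2.22),10*(s[-1]-[te,0])")
open("h.py","w").write(s[:a]+u)
t=open("step.py").read().replace("end=-b)","end=float(sys.argv[7]) if len(sys.argv)>7 else -b)")
open("step.py","w").write(t)
E
python3 step.py 11 4 541.6 255.7 180 -12.5
```

```text
q [-0.0336 -0.0331 -0.0327 -0.032 ] res [1.   0.99 0.97 0.97]
rms 0.00058 b -0.0348 theta,omega 0.0029 0.0054 t 25.1
A [537.6 256.7 225. ] phi [0.034, 0.033, 0.032, 0.03, 0.029, 0.029, 0.029, 0.03, 0.032, 0.033, 0.035] th [0.003, 0.004, 0.004, 0.004, 0.004, 0.003, 0.002, 0.001, 0.001, 0.0, 0.0] q [-0.031, -0.029, -0.028, -0.026, -0.026, -0.026, -0.027, -0.029, -0.031, -0.033, -0.035] [ 0. -0.] acc 0.019
[[[0.0,0.0,0.03],[0.0,0.0,0.0]],[[0.0,0.0,0.17],[0.1,0.0,0.0]],[[0.0,-0.03,0.38],[0.1,0.0,0.0]],[[0.0,-0.06,0.57],[0.1,0.0,0.0]],[[0.0,-0.07,0.71],[0.0,0.0,0.0]],[[0.0,-0.09,0.76],[0.0,0.0,0.0]],[[0.0,-0.09,0.71],[0.0,0.0,0.0]],[[0.01,-0.08,0.58],[0.0,0.0,0.0]],[[0.0,-0.07,0.37],[-0.1,0.0,0.0]],[[0.0,-0.04,0.18],[-0.1,0.0,0.0]],[[0.0,-0.02,0.03],[-0.1,0.0,0.0]]]
```

{"api": "drive_tool", "payload": {"deltas": [[[0.0, 0.0, 0.03], [0.0, 0.0, 0.0]], [[0.0, 0.0, 0.17], [0.1, 0.0, 0.0]], [[0.0, -0.03, 0.38], [0.1, 0.0, 0.0]], [[0.0, -0.06, 0.57], [0.1, 0.0, 0.0]], [[0.0, -0.07, 0.71], [0.0, 0.0, 0.0]], [[0.0, -0.09, 0.76], [0.0, 0.0, 0.0]], [[0.0, -0.09, 0.71], [0.0, 0.0, 0.0]], [[0.01, -0.08, 0.58], [0.0, 0.0, 0.0]], [[0.0, -0.07, 0.37], [-0.1, 0.0, 0.0]], [[0.0, -0.04, 0.18], [-0.1, 0.0, 0.0]], [[0.0, -0.02, 0.03], [-0.1, 0.0, 0.0]]]}}

```text
clock: 26.2
position: [545.6, 254.7, 301.6]
ee_rot: [-0.626, 0.78, 0.013, -0.012]
contact_force: [0.2, -0.3, -8.9]
gripper_width: 31.2
grasp_force: 62.6
```

```bash
python3 step.py 12 4 541.6 255.7 121.5 -12.5 0
```

```text
q [-0.0301 -0.0286 -0.029  -0.0289] res [0.97 0.96 0.99 0.98]
rms 0.00049 b -0.0345 theta,omega 0.007 0.0117 t 26.400000000000002
A [541.6 255.7 180. ] phi [0.045, 0.051, 0.052, 0.047, 0.038, 0.026, 0.013, 0.0, -0.009, -0.014, -0.011, -0.002] th [0.009, 0.012, 0.017, 0.022, 0.028, 0.034, 0.038, 0.042, 0.044, 0.044, 0.044, 0.044] q [-0.036, -0.039, -0.035, -0.025, -0.01, 0.008, 0.025, 0.041, 0.053, 0.058, 0.055, 0.046] [0.044 0.002] acc 0.0
[[[0.0,-0.12,0.03],[-0.6,0.0,0.0]],[[0.0,-0.09,0.18],[-0.3,0.0,0.0]],[[0.0,-0.03,0.4],[-0.1,0.0,0.0]],[[0.0,0.03,0.62],[0.3,0.0,0.0]],[[0.0,0.08,0.8],[0.5,0.0,0.0]],[[0.0,0.11,0.89],[0.7,0.0,0.0]],[[0.0,0.13,0.9],[0.8,0.0,0.0]],[[0.0,0.15,0.8],[0.7,0.0,0.0]],[[0.0,0.12,0.62],[0.5,0.0,0.0]],[[0.0,0.06,0.4],[0.3,0.0,0.0]],[[0.0,-0.04,0.18],[-0.2,0.0,0.0]],[[0.0,-0.11,0.03],[-0.5,0.0,0.0]]]
```

{"api": "drive_tool", "payload": {"deltas": [[[0.0, -0.12, 0.03], [-0.6, 0.0, 0.0]], [[0.0, -0.09, 0.18], [-0.3, 0.0, 0.0]], [[0.0, -0.03, 0.4], [-0.1, 0.0, 0.0]], [[0.0, 0.03, 0.62], [0.3, 0.0, 0.0]], [[0.0, 0.08, 0.8], [0.5, 0.0, 0.0]], [[0.0, 0.11, 0.89], [0.7, 0.0, 0.0]], [[0.0, 0.13, 0.9], [0.8, 0.0, 0.0]], [[0.0, 0.15, 0.8], [0.7, 0.0, 0.0]], [[0.0, 0.12, 0.62], [0.5, 0.0, 0.0]], [[0.0, 0.06, 0.4], [0.3, 0.0, 0.0]], [[0.0, -0.04, 0.18], [-0.2, 0.0, 0.0]], [[0.0, -0.11, 0.03], [-0.5, 0.0, 0.0]]]}}

```text
clock: 27.6
position: [541.1, 255.4, 244.1]
ee_rot: [-0.626, 0.78, -0.001, -0.0]
contact_force: [0.4, -0.4, -8.6]
gripper_width: 31.1
grasp_force: 62.6
```

Run:
```python
from h import *
from bench import arm
e=look(3);print(e.round(4).tolist());s=arm.read_state();M=R.from_quat(s["ee_rot"]).as_matrix();print(s["clock"],s["position"]+L*M[:,2],s["contact_force"],s["wrist_torque"],att(M),cmd())
```

```text
[[27.6, -0.0018, 0.0429, 0.6766, 0.6667, 1.0], [27.65, -0.0017, 0.0401, 0.6783, 0.6667, 1.0], [27.7, -0.002, 0.04, 0.7301, 0.6667, 1.0]]
27.75 [541.84253397 255.36315799 120.78541206] [-0.66115122 -1.67782944 -5.3256017 ] [-0.2404772   0.34039594  0.18170947] (np.float64(-12.497070103912225), -0.0021162740918663062) (array([541.60174988, 255.65751024, 121.4748375 ]), np.float64(-12.500000000000005), -0.0018738400210536585)
```

{"api": "drive_tool", "payload": {"deltas": [[[0, -0.02, 0.05], [-0.1, 0, 0]], [[0, 0, 0.05], [0, 0, 0]], [[0, 0, 0.04], [0, 0, 0]], [[0, 0, 0], [0, 0, 0]], [[0, 0, 0], [0, 0, 0]], [[0, 0, 0], [0, 0, 0]], [[0, 0, 0], [0, 0, 0]], [[0, 0, 0], [0, 0, 0]], [[0, 0, 0], [0, 0, 0]], [[0, 0, 0], [0, 0, 0]], [[0, 0, 0], [0, 0, 0]], [[0, 0, 0], [0, 0, 0]]]}}

```text
clock: 28.95
position: [542.1, 255.5, 243.6]
ee_rot: [-0.626, 0.78, -0.001, 0.0]
contact_force: [1.4, -2.9, 6.4]
gripper_width: 31.4
grasp_force: 64.6
```

{"api": "drive_tool", "payload": {"deltas": [[[0, 0, 0], [0, 0, 0]], [[0, 0, 0], [0, 0, 0]], [[0, 0, 0], [0, 0, 0]], [[0, 0, 0], [0, 0, 0]], [[0, 0, 0], [0, 0, 0]], [[0, 0, 0], [0, 0, 0]], [[0, 0, 0], [0, 0, 0]], [[0, 0, 0], [0, 0, 0]]]}}

```text
clock: 29.75
position: [542.0, 255.5, 243.5]
ee_rot: [-0.626, 0.78, -0.001, 0.0]
contact_force: [1.3, -3.1, 4.8]
gripper_width: 31.4
grasp_force: 64.6
```

Run:
```python
from h import *
from bench import arm
e=look(3);print(e.round(4).tolist());s=arm.read_state();M=R.from_quat(s["ee_rot"]).as_matrix();print(s["clock"],s["position"]+L*M[:,2],s["contact_force"],s["wrist_torque"],att(M))
```

```text
[[29.75, -0.0023, 0.1189, 0.1249, 0.6222, 1.0], [29.8, -0.0024, 0.1243, 0.0812, 0.6222, 1.0], [29.85, -0.0024, 0.1216, 0.1496, 0.6222, 1.0]]
29.9 [542.32074009 255.37873637 120.5230151 ] [ 1.29793934 -3.81916942  5.33151745] [-0.75457877  0.57598984  0.08639211] (np.float64(-12.46296367343011), -0.002355981310896839)
```

{"api": "drive_tool", "payload": {"deltas": [[[0, 0, -0.1], [-0.1, 0, 0]], [[0, 0, -0.15], [0, 0, 0]], [[0, 0.05, 0], [0, 0, 0]], [[0, 0.1, 0], [0, 0, 0]], [[0, 0.1, 0], [0, 0, 0]], [[0, 0.1, 0], [0, 0, 0]], [[0, 0.1, 0], [0, 0, 0]], [[0, 0, 0], [0, 0, 0]], [[0, 0, 0.1], [0, 0, 0]], [[0, 0, 0.1], [0, 0, 0]], [[0, 0, 0.03], [0, 0, 0]], [[0, 0, 0], [0, 0, 0]]]}}

```text
clock: 31.1
position: [535.9, 256.8, 243.4]
ee_rot: [-0.626, 0.78, 0.001, -0.002]
contact_force: [-5.7, 1.1, 2.4]
gripper_width: 31.6
grasp_force: 64.2
```

{"api": "drive_tool", "payload": {"deltas": [[[0, 0, 0], [0, 0, 0]], [[0, 0, 0], [0, 0, 0]], [[0, 0, 0], [0, 0, 0]], [[0, 0, 0], [0, 0, 0]], [[0, 0, 0], [0, 0, 0]], [[0, 0, 0], [0, 0, 0]], [[0, 0, 0], [0, 0, 0]], [[0, 0, 0], [0, 0, 0]]]}}

```text
clock: 31.9
position: [535.9, 256.8, 243.3]
ee_rot: [-0.626, 0.78, 0.001, -0.002]
contact_force: [-5.0, 1.8, 1.9]
gripper_width: 31.2
grasp_force: 64.2
```

Run:
```python
from h import *
from bench import arm
e=look(3);print(e.round(4).tolist());s=arm.read_state();M=R.from_quat(s["ee_rot"]).as_matrix();print(s["clock"],s["position"]+L*M[:,2],s["contact_force"],s["wrist_torque"],att(M))
```

```text
[[31.9, 0.0031, 0.0392, 0.6835, 0.7333, 1.0], [31.95, 0.0031, 0.0395, 0.6736, 0.7333, 1.0], [32.0, 0.0031, 0.0404, 0.6589, 0.7333, 1.0]]
32.05 [535.45310564 256.71987178 120.34507324] [-4.742745    2.29294257  1.0822783 ] [ 0.51251006  1.6675094  -0.1176435 ] (np.float64(-12.46511925564514), 0.003089183443540603)
```

{"api": "drive_tool", "payload": {"deltas": [[[0, 0.03, -0.1], [0.15, 0, 0]], [[0, 0, -0.12], [0, 0, 0]], [[0, -0.06, 0], [0, 0, 0]], [[0, -0.07, 0], [0, 0, 0]], [[0, -0.07, 0], [0, 0, 0]], [[0, 0, 0], [0, 0, 0]], [[0, 0, 0.1], [0, 0, 0]], [[0, 0, 0.1], [0, 0, 0]], [[0, 0, 0.02], [0, 0, 0]], [[0, 0, 0], [0, 0, 0]]]}}

```text
clock: 33.05
position: [538.7, 255.7, 243.4]
ee_rot: [-0.626, 0.78, -0.001, -0.0]
contact_force: [-1.6, -1.6, 0.7]
gripper_width: 31.2
grasp_force: 64.0
```

{"api": "drive_tool", "payload": {"deltas": [[[0, 0, 0], [0, 0, 0]], [[0, 0, 0], [0, 0, 0]], [[0, 0, 0], [0, 0, 0]], [[0, 0, 0], [0, 0, 0]], [[0, 0, 0], [0, 0, 0]], [[0, 0, 0], [0, 0, 0]], [[0, 0, 0], [0, 0, 0]], [[0, 0, 0], [0, 0, 0]], [[0, 0, 0], [0, 0, 0]], [[0, 0, 0], [0, 0, 0]]]}}

```text
clock: 34.05
position: [538.8, 255.7, 243.3]
ee_rot: [-0.626, 0.78, -0.001, -0.0]
contact_force: [-1.8, -5.1, 6.6]
gripper_width: 31.4
grasp_force: 64.5
```

Run:
```python
from h import *
from bench import arm
e=look(3);print(e.round(4).tolist());s=arm.read_state();M=R.from_quat(s["ee_rot"]).as_matrix();print(s["clock"],s["position"]+L*M[:,2],s["contact_force"],s["wrist_torque"],att(M))
```

```text
[[34.05, -0.0019, 0.0797, 0.5784, 0.6667, 1.0], [34.1, -0.0019, 0.0797, 0.5483, 0.6667, 1.0], [34.15, -0.0018, 0.0797, 0.5483, 0.6667, 1.0]]
34.2 [538.93429426 255.38963031 120.31520731] [-2.77085723 -3.10116972  6.56736742] [-0.65807203  2.03980628  0.05482729] (np.float64(-12.473011608256002), -0.0018545353751556518)
```

{"api": "drive_tool", "payload": {"deltas": [[[0, 0, 0], [0, 0, 0]], [[0, 0, 0], [0, 0, 0]], [[0, 0, 0], [0, 0, 0]], [[0, 0, 0], [0, 0, 0]], [[0, 0, 0], [0, 0, 0]], [[0, 0, 0], [0, 0, 0]], [[0, 0, 0], [0, 0, 0]]], "claw": 8.5}}

```text
clock: 34.9
position: [538.6, 256.2, 242.1]
ee_rot: [-0.626, 0.78, -0.001, -0.0]
contact_force: [-0.0, 0.4, -0.3]
gripper_width: 84.7
grasp_force: 0.0
```

{"api": "drive_tool", "payload": {"deltas": [[[0, 0, -0.3], [0, 0, 0]], [[0, 0, -0.8], [0, 0, 0]], [[0, 0, -1.2], [0, 0, 0]], [[0, 0, -1.5], [0, 0, 0]], [[0, 0, -1.5], [0, 0, 0]], [[0, 0, -1.5], [0, 0, 0]], [[0, 0, -1.2], [0, 0, 0]], [[0, 0, -0.7], [0, 0, 0]], [[0, 0, 0], [0, 0, 0]], [[0, 0, 0], [0, 0, 0]]]}}

```text
clock: 35.9
position: [538.2, 256.3, 328.7]
ee_rot: [-0.626, 0.78, -0.001, -0.001]
contact_force: [0.7, -0.3, -0.8]
gripper_width: 85.3
grasp_force: 0.0
```

Run:
```python
from h import *
from bench import arm,get_image
s=arm.read_state();print(s["clock"],s["position"],s["contact_force"],s["gripper_width"])
a=get_image("scene")["img"][120:250,230:390];w=get_image("wrist")["img"]
o=np.zeros((384,800,3),np.uint8);o[:,:473]=cv2.resize(a,(473,384));o[:,473:]=cv2.resize(w,(436,384))[:,:327]
cv2.imwrite("pics/f6.png",o[:,:,::-1])
# lean with the camera now higher (88 mm) : same lid model, farther camera
dz=s["position"][2]-243.3;e=edges(w)
def m(q,y0):
    u=[]
    for sg in(1,-1):
        x=sg*80.4*np.cos(q)+75*np.sin(q);zl=75*np.cos(q)-sg*80.4*np.sin(q);u.append(249.87+309.1*(-x+y0-1.56)/((L-zl+142.1+dz)/.9446))
    return np.array(u)
print(e,least_squares(lambda z:m(*z)-[e[0],e[2]],[0,0]).x)
```

```text
35.9 [538.19444419 256.27114742 328.67753547] [ 0.6526211  -0.275867   -0.76557046] 85.33629531602224
[np.float64(160.43983311374615), np.float64(1.0), np.float64(331.0277997364954), np.float64(1.0)] [-0.01113441 -2.91652857]
```

View pics/f6.png

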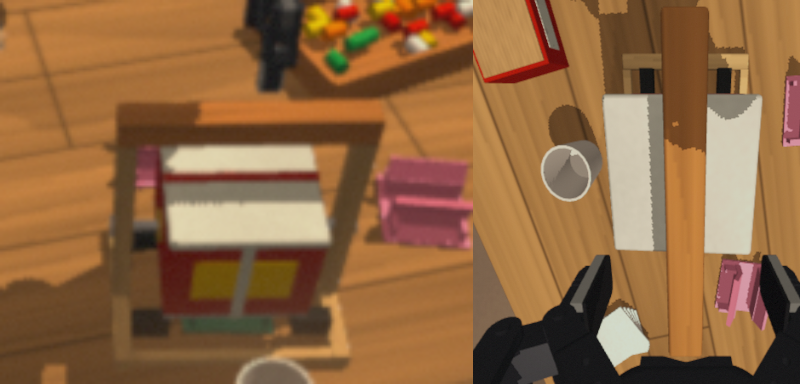

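The scene half shows the frame standing square over the dock with the tin upright. The wrist half shows the fingers clear of the bar. One last lean check against picture w1, taken at the same height with lean +0.25, then hand in.

Run:
```python
from h import *
from bench import arm,get_image
def bar(im):
    m=cv2.inRange(cv2.cvtColor(im,cv2.COLOR_RGB2HSV),(0,0,60),(179,75,255))>0;c=[]
    for v in range(120,230,5):
        l=np.flatnonzero(m[v,175:247]);r=np.flatnonzero(m[v,247:315])
        if len(l) and len(r):c.append((175+l.max()+.5+247+r.min()-.5)/2)
    return (np.median(c)-249.87)/309.1*(51.4+142.1)/.9446+1.56
def m(q,y0,dz):
    u=[]
    for sg in(1,-1):
        x=sg*80.4*np.cos(q)+75*np.sin(q);zl=75*np.cos(q)-sg*80.4*np.sin(q);u.append(249.87+309.1*(-x+y0-1.56)/((L-zl+142.1+dz)/.9446))
    return np.array(u)
w1=cv2.imread("pics/w1.png")[:,:,::-1].copy();e=edges(w1);b1=bar(w1)
y1=least_squares(lambda z:[(m(.25,z[0],86.2)-[e[0],e[2]]).mean()],[0.]).x[0];print("w1 bar",b1,"lid y0",y1,e)
for _ in range(3):
    s=arm.read_state();w=get_image("wrist")["img"];e=edges(w);b=bar(w);y0=y1+b-b1
    print(s["clock"],"bar",b.round(2),"q",least_squares(lambda z:[(m(z[0],y0,s["position"][2]-243.3)-[e[0],e[2]]).mean()],[0.]).x.round(4),np.round(e,2))
```

```text
w1 bar -1.6674757235067332 lid y0 -0.07975367429425634 [np.float64(153.29552042160734), np.float64(1.0), np.float64(315.6180973381635), np.float64(0.9666666666666667)]
36.0 bar 0.65 q [0.0885] [160.44   1.   331.06   1.  ]
36.05 bar 0.65 q [0.0875] [160.49   1.   331.12   1.  ]
36.1 bar 0.65 q [0.0852] [160.65   1.   331.21   1.  ]
```

{"api": "drive_tool", "payload": {"deltas": [[[0, 0, 0], [0, 0, 0]], [[0, 0, 0], [0, 0, 0]], [[0, 0, 0], [0, 0, 0]], [[0, 0, 0], [0, 0, 0]], [[0, 0, 0], [0, 0, 0]], [[0, 0, 0], [0, 0, 0]], [[0, 0, 0], [0, 0, 0]], [[0, 0, 0], [0, 0, 0]], [[0, 0, 0], [0, 0, 0]], [[0, 0, 0], [0, 0, 0]]]}}

```text
clock: 37.15
position: [538.4, 256.3, 329.1]
ee_rot: [-0.626, 0.78, -0.001, -0.001]
contact_force: [0.5, -0.2, -0.2]
gripper_width: 84.8
grasp_force: 0.0
```

Run:
```python
from h import *
from bench import arm,get_image
E=np.array([edges(get_image("wrist")["img"])[::2] for _ in range(3)]);print(E.round(2))
if abs(E-[160.6,331.2]).max()<2: print(arm.job_done())
```

```text
[[161.28 331.34]
 [161.26 331.34]
 [161.26 331.34]]
the job is handed in; nothing more can be done
None
```

I handed the job in at about 37 s: the frame stands over the green dock and is released, with the tin at rest at about +0.08 rad in the frame (limit 0.12), but no verdict came back and one check on the way was close (peak estimated lean 0.114 rad in the 4 s hold).

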